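# Rock the pendulum angle gauge on the crowned stud to its set mark and hold it

### The job

The top of the stud block on the joist offcut has been shaped to a crown, and we need the spot on it that slopes at the angle set on the angle gauge, so that I can scribe it. Pick up the gauge, stand it level on top of the crown, square to the block with the dial facing you, and then rock it gently over until the swinging pointer settles between the two prongs of the set mark. Finish while still holding the gauge there, still and with its base lightly pressed on the wood; leave the tools and other things lying around where they are.

Things in the scene. Friction and masses are not known exactly. Their poses are not given: they have to be found in the camera images.
- gauge: loose angle gauge, about 0.3 kg: metal case 112 wide, 26 thick on a flat steel base bar 130 (y) x 30 (x) x 10 high; white dial on its -x face. Ribbed grip block on top, 24 thick (x), 50 wide (y), 112 to 158 above the underside: grip from above across its thickness. Origin: centre of the base's underside; z up. Starts standing on the board on the desk (top 12 high), dial roughly to the robot.
- pointer (a joint): black pointer on the dial, pivot 64 above the base's underside, 44 long; always hangs plumb, tip up; swings at about 3 Hz, settles in about 2 s. Rad from the gauge's own z to the tip, positive to the gauge's -y (right of the dial's top, seen from the front). 0 with the gauge level, +a when it leans by a towards its own +y (to the left, seen from the front).
- mark (a joint): set mark on the dark ring round the dial: two short dark prongs, 7.5 apart between centres, 3 wide, pointing inwards, 36 to 46 from the pivot, with a thumb tab above them. Rad from the gauge's own z to the mark's middle, same pivot and sense as the pointer; 0.17 to 0.33 (right of the top). Set beforehand; stiff, stays put on its own.
- pointer_tip (a point): tip of the pointer, 44 from its pivot; axes turn with the pointer (x = pivot axis = gauge's x, z = from the pivot to the tip)
- mark_tip (a point): middle of the mark between its prongs, 41 from the pivot; axes turn with the mark (x = pivot axis = gauge's x, z = from the pivot to the mark)
- stud: fixed to the board: joist offcut 95 (x) x 160 (y) x 45 high with a pale stud block 40 thick (x), 90 wide (y) on its middle. Origin: centre of the joist's underside; z up, -x side to the robot. Block's top crowned along y, straight along x: highest (100 over the origin) at y = -8; falls as an arc of 95 radius to +y, and of 150 radius to -y.
- crown_top (a point): highest point of the crown, in the middle of the block's thickness; axes of the stud
- pull_saw: bystander: hand saw lying flat near the front edge of the desk, 353 long
- flat_file: bystander: flat steel file, 200 long and 4 thick, lying flat
- solder_reel: bystander: solder reel, 60 across and 35 high, standing on its flange
- joist_front (a point): middle of the joist's front (-x) side, at its upper edge, 45 up; the dial must face the way this side faces

How it is judged:
By the outcome, as a careful person would: the job done as asked, in the order asked, and still so for the second after the job is handed in, while the arm keeps its last pose, push and grip.
It also fails if it takes over 51 s, if anything falls off the work surface, if the arm or the gripper's body presses on something with over 40 N, if the wrist force passes 120 N, or if a joint passes its speed limit or range.

### The arm

A 7-joint arm with a two-finger parallel gripper is mounted at the origin on a cart in front of the work surface, level with it; the furniture and walls round the work are solid. World frame = base frame: x ahead of the robot, y to its left, z up, the work surface at z = 0. Lengths are in m, angles in rad, forces in N, time in s.
With the tool pointing down it reaches from about 0.4 to 0.875 m from the base axis. Payload 19.3 kg.
Tool frame: the origin (TCP) lies at the centre of the arm's flange, where the gripper is bolted on; the fingertips stand 173 mm ahead of it and the grasp point (between the pads) lies 155 mm ahead of it (bot.grip_point_offset is the distance from the TCP to the grasp point, in m); z points along the fingers, x is the direction in which the jaws open and shut, and the axes are right-handed (so a half turn about z gives the same grasp; the last joint's range is limited). The gripper opens to 85 mm and grips with 20 to 120 N. Pads are 22 mm wide; open, the fingers measure 114 mm over their backs; the gripper's body (76 mm by 85 mm) begins 54 mm behind the grasp point. The pads swing forward as they close: fully open they stand 13 mm farther back than shut.
Start: joints at [1.275, 0.521, -0.036, 1.599, 0.021, 1.021, -0.113], TCP at [0.14, -0.609, 0.405] pointing down, gripper open.
Joint ranges: [-2.91, 2.91], [-0.3, 2.13], [-1.5, 1.42], [0.17, 2.43], [-1.26, 4.41], [0.16, 1.93], [-2.52, 2.52]. Speed limits (rad/s): [1.89, 1.89, 2.39, 2.39, 3.01, 3.01, 3.01].

### API

Orientations are given as [roll, pitch, yaw] about the fixed x, y, z axes, in that order (R = Rz(yaw) Ry(pitch) Rx(roll)).
In Python, from workcell import bot gives the robot as it stands.
- The arm moves only by the tool step_arm, never from a script. Its argument "plan" is a list that holds one entry, the list of rows, each a list of 4 numbers: the shift along the world's x, y, z in cm, then the turn about the world's z in rad. A call has 1 to 12 rows; each row is the pose to reach, as a shift and turn from the pose measured when the call began; what a row does not reach only later rows make up. A row lasts 1/12 s, in which the tool goes at most 41.7 mm and 7.16 degrees, less where a joint would pass 70% of its speed; a pose out of reach is approached as far as the arm can. A call with a gripper value outside its range is refused whole. "jaw" is the closure, from 0 (fully open) to 1 (shut), set as the call begins (left out, the last holds). The fingers move at their own pace and stop on an object; "force" is the grip in N (left out, the last holds). Time passes only in rows, so rows that repeat a pose let the fingers close. It gives the time, the measured TCP pose, the force and the opening at its end, in the units of the state.
- bot.observe(): the state, without advancing time (a new reading comes with each control period).
- bot.grab_frame(name): name is "scene" or "top"; returns a dict with "pixels" (480x640x3 uint8, blue, green, red), "mtx" (3x3 intrinsics, pixels), "R" (3x3) and "t" (3): a world point X has camera coordinates R X + t. Camera axes: x right, y down, z forward; pixel columns grow to the right and rows downward; lengths in m; the calibration is good to about 2 mm. A picture is of the moment at which its call begins. There is no depth.
- bot.job_done(): hands the job in, once; it reports no verdict.
The state is a dict: "clock": time; "qpos": joint angles; "qd": joint speeds; "joint_efforts": joint torques, N m; "position": TCP position; "tool_rot": TCP orientation; "force": force on the tool from outside, world axes, zero at the start; "moment": the same for the moment, N m; "grip_width": finger opening in m.
Only numpy, scipy, OpenCV 4.12 (cv2) and the standard library are available. Lean on these libraries where they do the work, as an engineer would, in place of code of your own. Each camera call takes 0.05 s, during which the arm holds its last target.

## Working session

There is one attempt and no reset: what is moved stays moved. The work goes in short steps, Python scripts to look and compute and a tool call to move; the robot and the scene stay as the last step left them, time stands still between calls to the robot, and variables do not carry over. Pictures are saved under pics/ and viewed, and the job is handed in when it is done.

Besides the shell and the picture viewer there is one more tool, called after "Call:" as name(argument=value, ...) on one line, values as JSON. step_arm: Moves the arm, as the interface text tells. Its arguments: {"type":"object","properties":{"plan":{"type":"array"},"jaw":{"type":"number"},"force":{"type":"number"}},"required":["plan"]}

```bash
mkdir -p pics; ls; cat > h.py <<'E'
import numpy as np, cv2
from workcell import bot
def grab(name,fn=None):
    f=bot.grab_frame(name)
    if fn: cv2.imwrite('pics/'+fn,f['pixels'])
    return f
def proj(f,X):
    X=np.atleast_2d(X); c=X@np.array(f['R']).T+np.array(f['t']); p=c@np.array(f['mtx']).T
    return p[:,:2]/p[:,2:]
def ray(f,uv):
    d=np.linalg.inv(f['mtx'])@np.array([uv[0],uv[1],1.]); R=np.array(f['R'])
    return -R.T@np.array(f['t']), R.T@d
def atz(f,uv,z):
    o,d=ray(f,uv); return o+d*(z-o[2])/d[2]
E
python3 - <<'E'
from h import *
import pickle
for n in('scene','top'):
    f=grab(n,n+'0.png'); pickle.dump(f,open(n+'0.pkl','wb')); print(n,np.array(f['mtx']).round(1).tolist(),(-np.array(f['R']).T@f['t']).round(3),np.array(f['R']).round(3).tolist())
print(bot.observe()); print(bot.grip_point_offset)
E
```

```text
pics
scene [[479.8, 0.0, 317.2], [0.0, 479.8, 241.1], [0.0, 0.0, 1.0]] [0.165 0.512 0.979] [[-0.887, -0.462, 0.013], [-0.361, 0.675, -0.644], [0.289, -0.575, -0.765]]
top [[485.1, 0.0, 320.4], [0.0, 485.1, 237.6], [0.0, 0.0, 1.0]] [ 0.328 -0.134  1.052] [[0.01, -1.0, -0.005], [-0.989, -0.009, -0.146], [0.146, 0.007, -0.989]]
{'clock': 0.1, 'qpos': array([ 1.27479503,  0.52195271, -0.03632661,  1.59994025,  0.02118988,
        1.02109565, -0.11279888]), 'qd': array([-0.00022097, -0.00117332, -0.00064617, -0.00213673, -0.00075361,
        0.00034341,  0.00038208]), 'joint_efforts': array([ 2.57122738e-03, -9.28496790e+01,  1.98388159e+00, -3.70540380e+01,
        1.81251636e-02,  5.36179301e-03, -3.71324859e-05]), 'position': array([ 0.13988242, -0.60901989,  0.40418811]), 'tool_rot': array([ 3.14153049e+00,  1.00949363e-03, -1.34501112e+00]), 'force': array([0.04002593, 0.36834907, 0.2198734 ]), 'moment': array([-0.03426789,  0.05895627, -0.05140431]), 'grip_width': 0.08535485553673372}
0.1547
```

View pics/scene0.png

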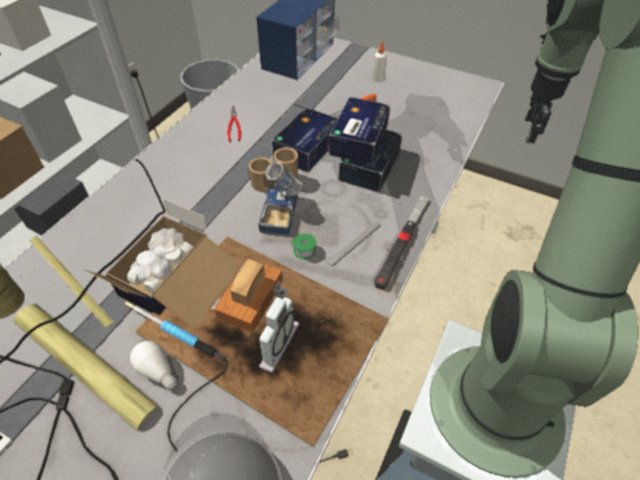

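View pics/top0.png

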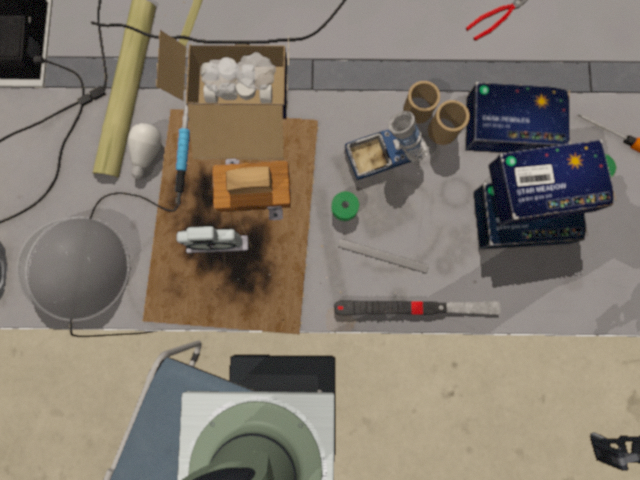

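```bash
python3 - <<'E'
import cv2
a=cv2.imread('pics/scene0.png')[240:390,190:340]; cv2.imwrite('pics/c1.png',cv2.resize(a,None,fx=4,fy=4,interpolation=cv2.INTER_CUBIC))
a=cv2.imread('pics/top0.png')[150:265,165:315]; cv2.imwrite('pics/c2.png',cv2.resize(a,None,fx=5,fy=5,interpolation=cv2.INTER_CUBIC))
E
```

```text
(no output)
```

View pics/c1.png

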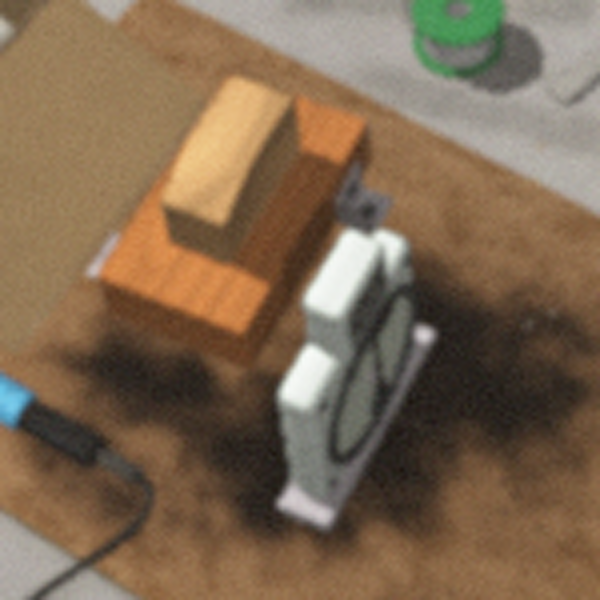

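View pics/c2.png

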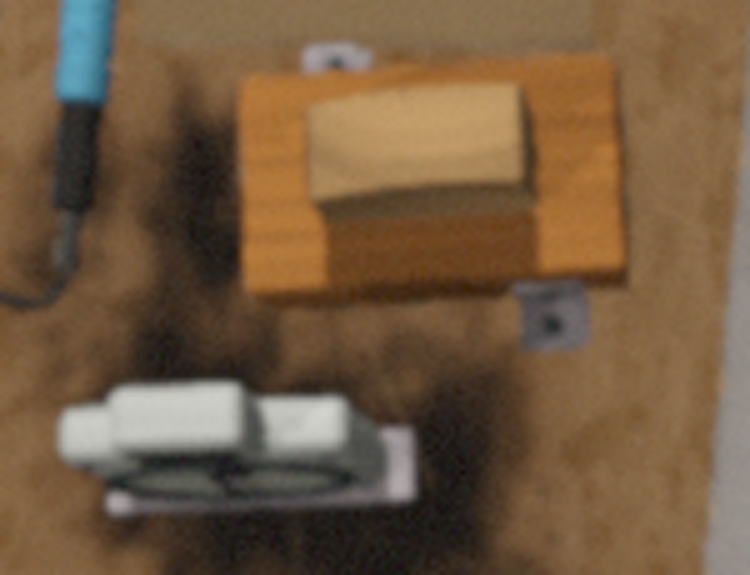

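```bash
cat > fit.py <<'E'
from h import *
import pickle
from scipy.optimize import least_squares
T=pickle.load(open('top0.pkl','rb'));S=pickle.load(open('scene0.pkl','rb'))
def c1(p): return np.array(p)/4.+[190,240]-0.4
def c2(p): return np.array(p)/5.+[165,150]-0.4
def fit(obs,z0,x0):
    def tr(p,X):
        c,s=np.cos(p[2]),np.sin(p[2]); return np.array([c*X[0]-s*X[1]+p[0],s*X[0]+c*X[1]+p[1],X[2]+z0])
    def r(p): return np.concatenate([proj(f,tr(p,X))[0]-uv for f,X,uv in obs])
    s=least_squares(r,x0,loss='soft_l1'); print(s.x.round(4)); print(r(s.x).reshape(-1,2).round(1).tolist()); return s.x
if __name__=='__main__':
    print('gauge')
    fit([(T,(-.015,-.065,.01),c2((415,495))),(T,(.015,-.065,.01),c2((415,430))),(T,(-.015,.065,.01),c2((107,508))),
    (T,(.012,.025,.158),c2((112,388))),(T,(.012,-.025,.158),c2((242,383))),(T,(-.012,-.025,.158),c2((243,435))),(T,(-.012,.025,.158),c2((110,448))),
    (S,(-.015,-.065,.01),c1((436,335))),(S,(-.015,.065,.01),c1((330,520))),(S,(.015,.065,.01),c1((280,500))),
    (S,(.012,.025,.158),c1((305,298))),(S,(.012,-.025,.158),c1((350,230))),(S,(-.012,.025,.158),c1((340,316))),(S,(-.012,-.025,.158),c1((384,248)))],.012,[.4,.1,0])
    print('stud')
    h=lambda y:.1-((.095-np.sqrt(.095**2-(y+.008)**2)) if y>-.008 else (.15-np.sqrt(.15**2-(y+.008)**2)))
    b=[(sx*.02,sy*.045,h(sy*.045)) for sx,sy in((1,1),(1,-1),(-1,-1),(-1,1))]
    fit([(T,(.0475,.08,.045),c2((240,75))),(T,(.0475,-.08,.045),c2((610,56))),(T,(-.0475,-.08,.045),c2((624,272))),(T,(-.0475,.08,.045),c2((246,293))),
    (S,(.0475,.08,.045),c1((103,278))),(S,(-.0475,.08,.045),c1((243,333))),(S,(-.0475,-.08,.045),c1((368,123)))]
    +[(T,b[i],c2(q)) for i,q in enumerate([(308,105),(520,83),(522,182),(315,205)])]
    +[(S,b[0],c1((166,206))),(S,b[3],c1((227,222)))],.012,[.5,.1,0])
E
python3 fit.py
```

```text
gauge
[0.4643 0.0931 0.0467]
[[0.2, 1.0], [0.0, 0.1], [1.1, 0.6], [-0.4, -0.1], [0.6, -0.1], [0.5, 2.3], [-0.1, 0.7], [-0.6, -1.0], [-1.3, 1.2], [-1.2, 0.6], [-2.1, 0.5], [-1.2, -1.9], [0.1, 0.6], [0.9, -2.1]]
stud
[0.5865 0.0199 0.0777]
[[-0.4, 0.6], [0.9, -0.7], [0.7, -0.1], [0.0, 0.8], [-2.6, -0.8], [0.0, 0.3], [0.6, -0.9], [-0.6, 0.9], [0.5, 0.7], [1.2, 0.2], [-1.2, -0.0], [-1.9, -0.4], [-1.2, 1.7]]
```

Call:
step_arm(plan=[[[2.7,2.6,0.8,0.06],[5.4,5.2,1.6,0.12],[8.1,7.8,2.4,0.18],[10.8,10.4,3.2,0.25],[13.5,13,4,0.31],[16.2,15.6,4,0.38],[18.9,18.2,4,0.44],[21.6,20.8,4,0.5],[24.3,23.4,4,0.56],[27,26,4,0.63],[29.5,28.6,4,0.7],[32,31,4,0.75]]], jaw=0, force=40)

```text
clock: 1.1
position: [0.4609, -0.2973, 0.4441]
tool_rot: [3.142, 0.001, -0.591]
force: [0.8, -1.3, 0.3]
grip_width: 0.0856
```

Call:
step_arm(plan=[[[0,3.5,0,0.05],[0,7,0,0.11],[0,10.5,0,0.17],[0.1,14,-0.5,0.23],[0.1,17.5,-1,0.29],[0.1,21,-1.5,0.35],[0.2,24.5,-2,0.41],[0.2,28,-2.5,0.47],[0.3,31.5,-3,0.53],[0.3,35,-3.5,0.59],[0.3,38,-4,0.638],[0.3,39,-4,0.638]]])

```text
clock: 2.1
position: [0.4632, 0.0967, 0.4035]
tool_rot: [-3.14, 0.002, 0.055]
force: [-0.3, 0.6, -0.3]
grip_width: 0.0852
```

```bash
python3 - <<'E'
from h import *
f=grab('scene','s1.png');g=grab('top','t1.png')
o=bot.observe();print(o['position'],o['tool_rot'],o['qpos'].round(2),o['force'],o['clock'])
a=np.hstack([f['pixels'][220:400,180:360],g['pixels'][100:280,150:330]]); cv2.imwrite('pics/m1.png',cv2.resize(a,(800,400),interpolation=cv2.INTER_CUBIC))
E
```

```text
[0.46368168 0.09441806 0.40391088] [-3.14096615e+00  1.85398131e-03  4.99432176e-02] [ 0.19  0.34 -0.64  1.96  0.25  0.92 -0.52] [-0.22568694 -0.82648964 -1.11567361] 2.2
```

View pics/m1.png

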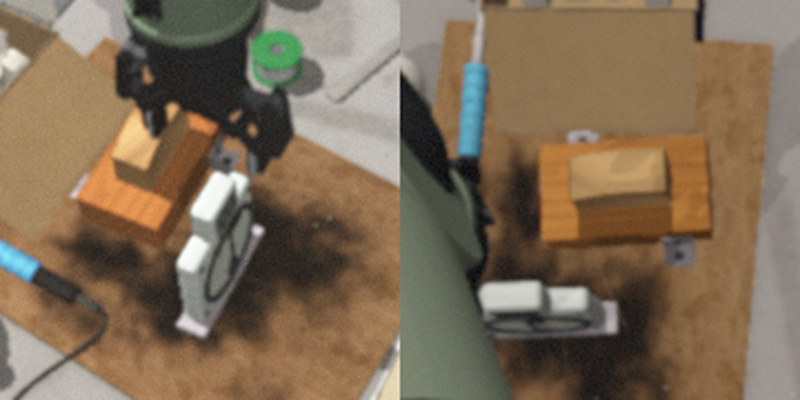

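Call:
step_arm(plan=[[[0,-0.1,-3,0],[0,-0.1,-6,0],[0,-0.1,-8,0],[0,-0.1,-9,0],[0,-0.1,-9.2,0],[0,-0.1,-9.2,0]]])

```text
clock: 2.7
position: [0.4639, 0.0929, 0.3121]
tool_rot: [-3.141, 0.002, 0.049]
force: [-0.7, 0.5, 0.2]
grip_width: 0.0853
```

Call:
step_arm(plan=[[[0,0,0,0],[0,0,0,0],[0,0,0,0],[0,0,0,0],[0,0,0,0],[0,0,0,0],[0,0,0,0],[0,0,0,0],[0,0,0,0],[0,0,0,0]]], jaw=1, force=40)

```text
clock: 3.53
position: [0.464, 0.0929, 0.3126]
tool_rot: [-3.141, 0.002, 0.049]
force: [-1.9, -1.7, 7.9]
grip_width: 0.0235
```

```bash
python3 - <<'E'
from h import *
f=grab('scene','s2.png');g=grab('top','t2.png')
o=bot.observe();print(o['position'],o['tool_rot'],o['force'],o['moment'],o['clock'])
a=np.hstack([f['pixels'][220:400,180:360],g['pixels'][100:280,150:330]]); cv2.imwrite('pics/m2.png',cv2.resize(a,(800,400),interpolation=cv2.INTER_CUBIC))
E
```

```text
[0.46402122 0.09290808 0.31257862] [-3.14145313e+00  1.53572310e-03  4.90984461e-02] [-1.84494743 -1.82926587  8.3675673 ] [-0.27373677  0.30543101  0.14089994] 3.6333
```

View pics/m2.png

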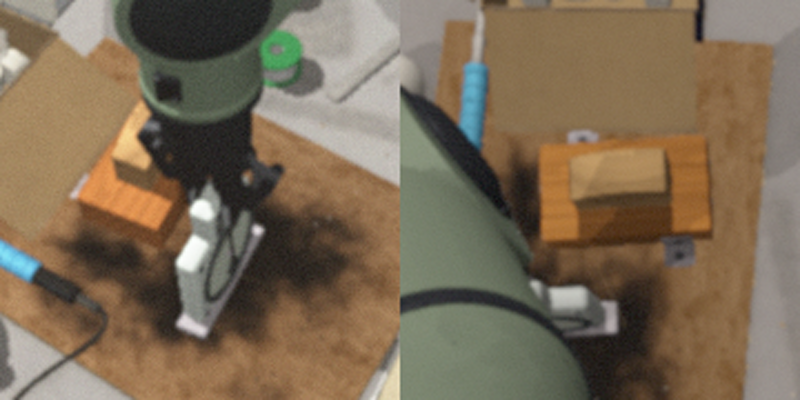

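Call:
step_arm(plan=[[[0,0,1,0],[0,0,4,0],[0,0,7.5,0],[0,1,11,-0.1],[-0.5,2,14.5,-0.2],[-1,3,18,-0.3],[-1.5,4,21.5,-0.4],[-2,5,25,-0.5],[-2.5,6,28.5,-0.6],[-3,7,32,-0.7],[-3.5,8,35.5,-0.8],[-4,9,38,-0.9]]])

```text
clock: 4.63
position: [0.4225, 0.1834, 0.6961]
tool_rot: [-3.139, 0.001, -0.855]
force: [0.8, 0.1, -3.7]
grip_width: 0.0237
```

```bash
python3 - <<'E'
from h import *
f=grab('scene','s3.png')
o=bot.observe();print(o['position'],o['tool_rot'],o['force'],o['qpos'].round(2),o['clock'],o['grip_width'])
E
```

```text
[0.42144633 0.18542907 0.69958353] [-3.13490630e+00  4.04356938e-04 -8.61843815e-01] [-2.21212219  0.51484972 -0.4813098 ] [ 0.01  0.1  -0.61  1.47  0.06  1.58 -1.46] 4.6833 0.02324468600775965
```

View pics/s3.png

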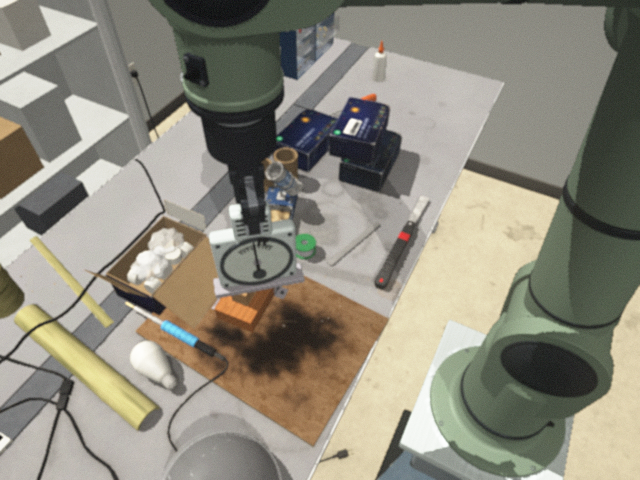

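```bash
python3 - <<'E'
from h import *
import pickle
fs=[bot.grab_frame('scene') for _ in range(6)]
a=np.mean([f['pixels'].astype(float) for f in fs[1:]],0)
o=bot.observe();print(o['position'],o['tool_rot'],o['clock'])
fs[0]['pixels']=a; pickle.dump((fs[0],o),open('close.pkl','wb'))
cv2.imwrite('pics/cl.png',cv2.resize(a[195:305,200:310].astype(np.uint8),None,fx=5.4,fy=5.4,interpolation=cv2.INTER_CUBIC))
E
```

```text
[0.42411675 0.18236426 0.69155244] [ 3.13982229e+00  2.12473484e-03 -8.50140279e-01] 4.9833
```

View pics/cl.png

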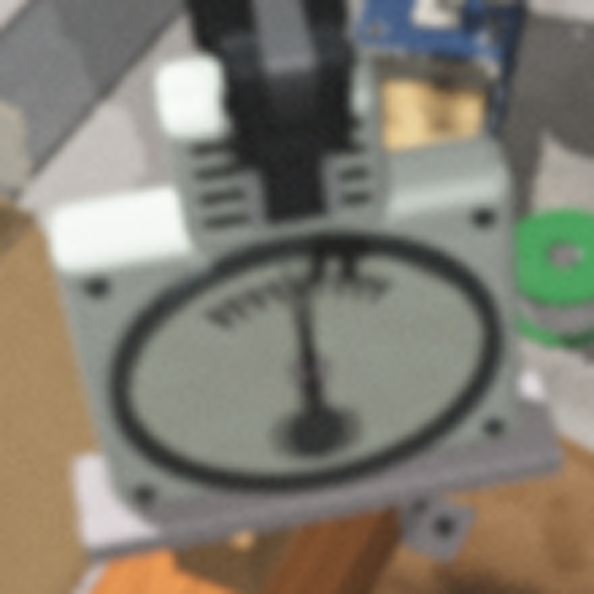

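```bash
cat > dial.py <<'E'
from h import *
from scipy.spatial.transform import Rotation as Ro
def pose(o,lean=0,H=.145,dx=0,dy=0,dz=0,yaw=None):
    y=o['tool_rot'][2] if yaw is None else yaw
    # lean a toward gauge +y: z axis -> +y, rotation about x by -a
    R=Ro.from_euler('z',y).as_matrix()@Ro.from_euler('x',-lean).as_matrix()
    g=np.array(o['position'])+[0,0,-.1547]
    p=g+R@np.array([dx,dy,dz-H])
    return R,p
def backproj(f,uv,R,p,xf=-.013):
    o,d=ray(f,uv); n=R[:,0]; q=p+R@np.array([xf,0,.064]); X=o+d*(n@(q-o))/(n@d)
    l=R.T@(X-p); return l[1]*1000,(l[2]-.064)*1000   # y,z rel pivot mm
def dialpt(R,p,ang,r,xf=-.013):
    return p+R@np.array([xf,-r*np.sin(ang),.064+r*np.cos(ang)])
E
python3 - <<'E'
from dial import *
import pickle
f,o=pickle.load(open('close.pkl','rb'))
R,p=pose(o)
a=f['pixels'][195:305,200:310].astype(np.uint8); s=5.4
b=cv2.resize(a,None,fx=s,fy=s,interpolation=cv2.INTER_CUBIC)
def T(u): return tuple(int(v) for v in (np.array(u)-[200,195]+.5)*s-.5)
for r in(.044,.046,.052):
  for t in np.linspace(0,6.28,40): cv2.circle(b,T(proj(f,dialpt(R,p,t,r))[0]),1,(0,0,255),-1)
for X in[(-.015,-.065,.01),(-.015,.065,.01),(-.015,.065,0),(-.015,-.065,0),(-.013,0,.064),(-.012,.025,.158),(-.012,-.025,.158),(-.013,-.056,.01),(-.013,.056,.01)]:
  cv2.circle(b,T(proj(f,p+R@np.array(X))[0]),3,(255,0,0),-1)
cv2.imwrite('pics/cl2.png',b)
for n,q in dict(pr1=(318,270),pr2=(347,268),tip=(300,283),piv=(310,372),bob=(315,430),bl=(85,548),br=(555,468)).items():
  u=(np.array(q)+.5)/s-.5+[200,195]; print(n,np.round(backproj(f,u,R,p),1))
E
```

```text
pr1 [-4.3 39. ]
pr2 [-11.3  37.8]
tip [ 0.4 35.3]
piv [ 0.9 -0.1]
bob [  1.6 -24.8]
bl [ 66.1 -57.8]
br [-62.  -62.4]
```

View pics/cl2.png

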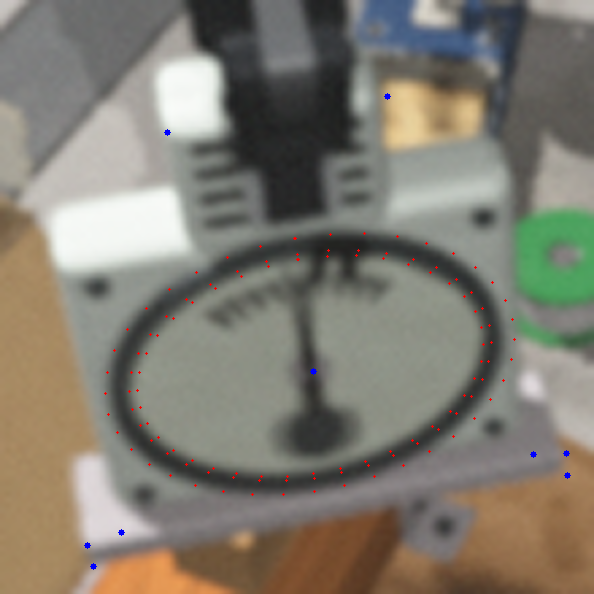

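```bash
python3 - <<'E'
from dial import *
import pickle
f,o=pickle.load(open('close.pkl','rb'))
R,p=pose(o); s=5.4
for n,q in dict(s1=(96,288),s2=(484,217),s3=(145,495),s4=(493,428)).items():
  u=(np.array(q)+.5)/s-.5+[200,195]; print(n,np.round(backproj(f,u,R,p),1))
a=f['pixels'][230:258,240:280].astype(np.uint8)
cv2.imwrite('pics/cl3.png',cv2.resize(a,None,fx=18,fy=18,interpolation=cv2.INTER_CUBIC))
E
```

```text
s1 [48.  46.6]
s2 [-45.6  47.8]
s3 [ 47.7 -39.2]
s4 [-45.3 -38.5]
```

View pics/cl3.png

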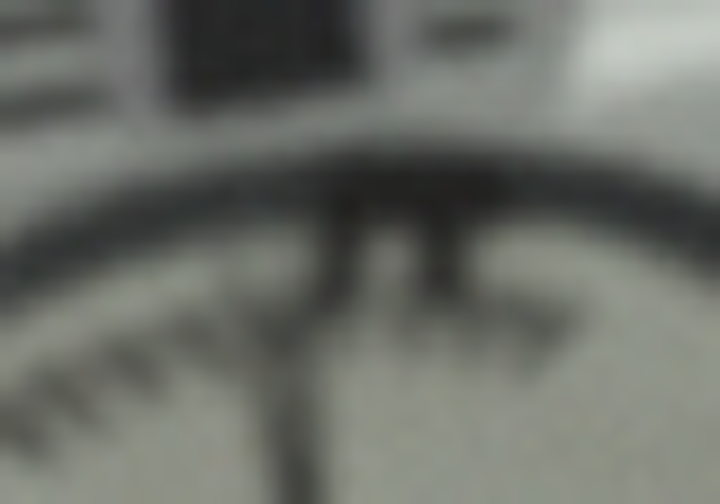

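```bash
python3 - <<'E'
from dial import *
import pickle
f,o=pickle.load(open('close.pkl','rb'))
R,p=pose(o,lean=.007,dy=.0012)
for q in [(345,240),(441,240),(338,295),(440,290),(290,350),(305,470)]:
  u=(np.array(q)+.5)/18-.5+[240,230]
  for xf in(-.013,-.015):
    b=backproj(f,u,R,p,xf); print(q,xf,np.round(b,1),round(np.arctan2(-b[0],b[1]),3),round(np.hypot(*b),1))
E
```

```text
(345, 240) -0.013 [-5.8 42.3] 0.137 42.7
(345, 240) -0.015 [-5.7 44.7] 0.127 45.0
(441, 240) -0.013 [-12.7  40.4] 0.304 42.3
(441, 240) -0.015 [-12.5  42.8] 0.285 44.6
(338, 295) -0.013 [-4.8 36.3] 0.131 36.6
(338, 295) -0.015 [-4.7 38.7] 0.12 39.0
(440, 290) -0.013 [-12.2  34.8] 0.336 36.9
(440, 290) -0.015 [-12.   37.2] 0.312 39.1
(290, 350) -0.013 [-0.8 31.1] 0.025 31.1
(290, 350) -0.015 [-0.7 33.5] 0.02 33.6
(305, 470) -0.013 [-0.6 17. ] 0.034 17.0
(305, 470) -0.015 [-0.5 19.5] 0.025 19.5
```

Call:
step_arm(plan=[[[1.6,-1.7,-2.4,0.1],[3.2,-3.4,-4.8,0.2],[4.8,-5.1,-7.2,0.3],[6.4,-6.8,-9.6,0.4],[8,-8.5,-12,0.5],[9.6,-10.2,-14.4,0.6],[11.2,-11.9,-16.8,0.7],[12.8,-13.6,-19.2,0.8],[14.4,-15.3,-21.5,0.88],[16.3,-17.1,-23.5,0.928],[16.3,-17.1,-23.5,0.928],[16.3,-17.1,-23.5,0.928]]])

```text
clock: 5.98
position: [0.5874, 0.0095, 0.454]
tool_rot: [3.141, 0.007, 0.076]
force: [0.1, 1.4, -3.7]
grip_width: 0.0236
```

```bash
cat > look.py <<'E'
from dial import *
import sys,pickle
def look(n,k=3):
    out={}
    for c in('scene','top'):
        fs=[bot.grab_frame(c) for _ in range(k)]
        f=fs[0]; f['pixels']=np.mean([x['pixels'].astype(float) for x in fs],0); out[c]=f
    o=bot.observe(); print('pos',o['position'].round(4),o['tool_rot'].round(4),'F',o['force'].round(1),'M',o['moment'].round(2),o['clock'],o['grip_width'])
    pickle.dump((out,o),open(n+'.pkl','wb'))
    cr=[]
    for c in out:
        g=proj(out[c],o['position']-[0,0,.25])[0]; x,y=int(g[0])-65,int(g[1])-65
        x=np.clip(x,0,510);y=np.clip(y,0,350)
        print(c,'crop',x,y)
        cr.append(cv2.resize(out[c]['pixels'][y:y+130,x:x+130].astype(np.uint8),(400,400),interpolation=cv2.INTER_CUBIC))
    cv2.imwrite('pics/'+n+'.png',np.hstack(cr))
look(sys.argv[1],int(sys.argv[2]) if len(sys.argv)>2 else 2)
E
python3 look.py l1
```

```text
pos [0.5868 0.0119 0.4571] [3.1399e+00 1.6000e-03 7.8600e-02] F [ 0.1  0.6 -4.2] M [ 0.   -0.01 -0.01] 6.1833 0.023562395984007948
scene crop 178 179
top crop 178 98
```

View pics/l1.png

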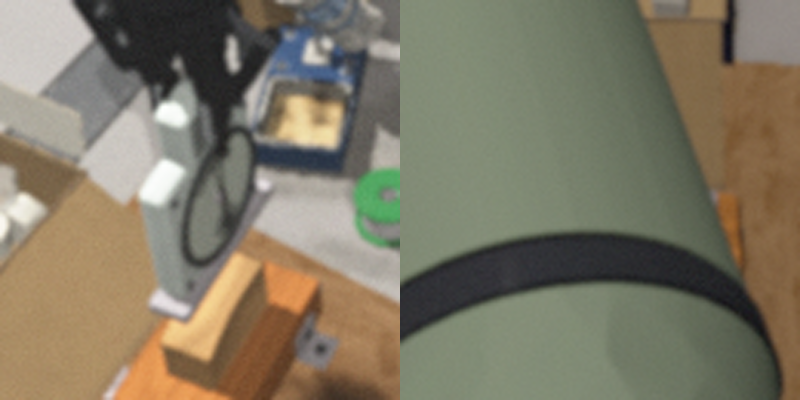

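Call:
step_arm(plan=[[[0,0,-1.5,0],[0,0,-3,0],[0,0,-3.8,0],[0,0,-4.1,0],[0,0,-4.2,0],[0,0,-4.2,0]]])

```text
clock: 6.68
position: [0.5868, 0.0121, 0.4156]
tool_rot: [3.14, 0.001, 0.079]
force: [0.4, 0.4, -2.9]
grip_width: 0.0234
```

Call:
step_arm(plan=[[[0,0,-0.05,0],[0,0,-0.1,0],[0,0,-0.15,0],[0,0,-0.15,0]]])

```text
clock: 7.02
position: [0.5869, 0.0121, 0.4143]
tool_rot: [3.14, 0.001, 0.079]
force: [-0.1, 0.3, -4.2]
grip_width: 0.0237
```

Call:
step_arm(plan=[[[0,0,-0.05,0],[0,0,-0.1,0],[0,0,-0.1,0],[0,0,-0.1,0]]])

```text
clock: 7.35
position: [0.5868, 0.0121, 0.4133]
tool_rot: [3.14, 0.001, 0.079]
force: [0.1, -0.5, -3.3]
grip_width: 0.0234
```

```bash
python3 look.py l2; python3 - <<'E'
from dial import *
import pickle
out,o=pickle.load(open('l2.pkl','rb')); f=out['scene']
ox,oy=(proj(f,o['position']-[0,0,.25])[0].astype(int)-60); ox-=10
b=cv2.resize(f['pixels'][oy:oy+140,ox:ox+140].astype(np.uint8),(588,588),interpolation=cv2.INTER_CUBIC); s=4.2
def T(u): return tuple(int(v) for v in (np.array(u)-[ox,oy]+.5)*s-.5)
R,p=pose(o,dy=.0012,H=.1455); print('under',p)
for X in[(-.015,-.065,.01),(-.015,.065,.01),(-.015,.065,0),(-.015,-.065,0),(.015,.065,.01),(-.013,0,.064),(.012,.025,.158),(-.012,.025,.158),]:
  cv2.circle(b,T(proj(f,p+R@np.array(X))[0]),2,(255,0,0),-1)
c,sn=np.cos(.0777),np.sin(.0777); Rs=np.array([[c,-sn,0],[sn,c,0],[0,0,1]]); ps=np.array([.5865,.0199,.012])
def h(y): r=.095 if y>-.008 else .15; return .1-r+np.sqrt(r*r-(y+.008)**2)
for x in(-.02,.02):
  for y in np.linspace(-.045,.045,19): cv2.circle(b,T(proj(f,ps+Rs@np.array([x,y,h(y)]))[0]),1,(0,0,255),-1)
for x in(-.0475,.0475):
  for y in(-.08,.08): cv2.circle(b,T(proj(f,ps+Rs@np.array([x,y,.045]))[0]),2,(0,255,0),-1)
cv2.imwrite('pics/l2b.png',b)
E
```

```text
pos [0.5869 0.0121 0.4133] [3.1398e+00 7.0000e-04 7.8700e-02] F [-0.4  0.2 -4.5] M [ 0.02 -0.03  0.01] 7.55 0.02347386984471667
scene crop 180 192
top crop 181 104
under [0.58677298 0.01328538 0.11310652]
```

View pics/l2b.png

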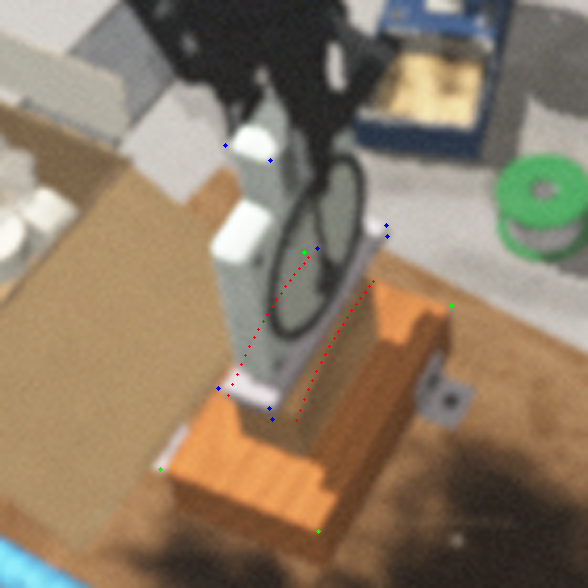

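Call:
step_arm(plan=[[[0,0,-0.05,0],[0,0,-0.1,0],[0,0,-0.15,0],[0,0,-0.15,0],[0,0,-0.15,0]]])

```text
clock: 7.97
position: [0.5869, 0.0122, 0.4121]
tool_rot: [3.14, 0.0, 0.079]
force: [-2.7, 0.1, 5.3]
grip_width: 0.0234
```

```bash
python3 - <<'E'
import numpy as np
R,H,g=95,145.5,-1.2
for s0 in(0,2):
  f=lambda a:np.array([R*np.sin(a)-(R*a-s0)*np.cos(a)+H*np.sin(a)+g*np.cos(a), R*np.cos(a)+(R*a-s0)*np.sin(a)+H*np.cos(a)-g*np.sin(a)])
  for a in np.arange(0,.241,.03): print(s0,round(a,3),(f(a)-f(0)).round(2))
E
python3 look.py l3 2
```

```text
0 0.0 [0. 0.]
0 0.03 [4.37 0.01]
0 0.06 [ 8.73 -0.02]
0 0.09 [13.11 -0.1 ]
0 0.12 [17.48 -0.22]
0 0.15 [21.86 -0.39]
0 0.18 [26.25 -0.61]
0 0.21 [30.65 -0.87]
0 0.24 [35.06 -1.19]
2 0.0 [0. 0.]
2 0.03 [ 4.36 -0.05]
2 0.06 [ 8.73 -0.14]
2 0.09 [13.1  -0.28]
2 0.12 [17.47 -0.46]
2 0.15 [21.84 -0.69]
2 0.18 [26.22 -0.97]
2 0.21 [30.61 -1.29]
2 0.24 [35.   -1.66]
pos [0.5869 0.0122 0.4121] [3.1398e+00 3.0000e-04 7.8800e-02] F [-2.2 -0.8  5.9] M [-0.08  0.6   0.02] 8.1667 0.02346118149066595
scene crop 180 192
top crop 181 105
```

View pics/l3.png

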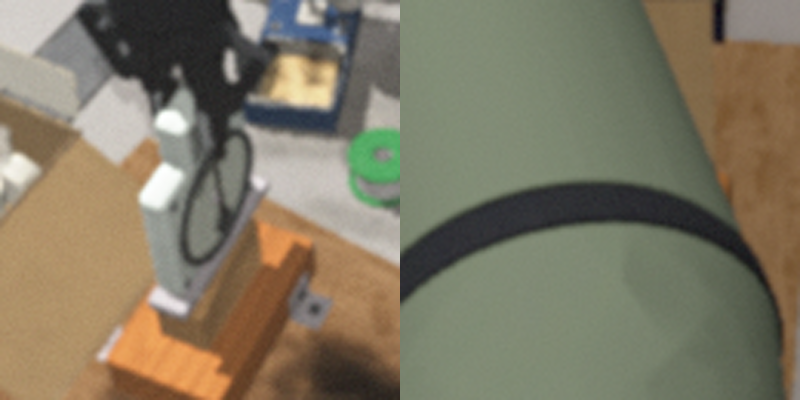

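Call:
step_arm(plan=[[[0,0.15,-0.02,0],[0,0.3,-0.03,0],[-0.05,0.5,-0.04,0],[-0.05,0.7,-0.04,0],[-0.1,0.9,-0.04,0],[-0.1,1.1,-0.04,0],[-0.1,1.3,-0.05,0],[-0.1,1.3,-0.05,0]]], force=20)

```text
clock: 8.83
position: [0.586, 0.0251, 0.412]
tool_rot: [3.139, -0.0, 0.079]
force: [-2.3, -2.6, 6.8]
grip_width: 0.0237
```

```bash
python3 look.py l4 2
```

```text
pos [0.586  0.0249 0.412 ] [ 3.1391e+00 -1.0000e-04  7.8500e-02] F [-2.2 -1.8  6.6] M [-0.76  0.61 -0.03] 9.0333 0.02343534961635909
scene crop 177 197
top crop 175 105
```

View pics/l4.png

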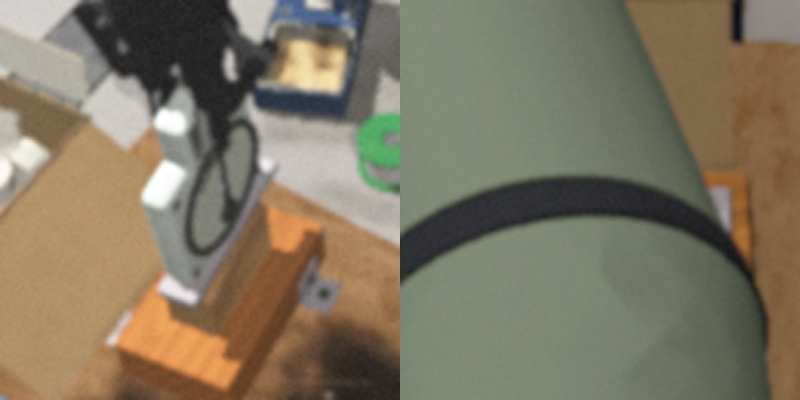

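```bash
cat > big.py <<'E'
import pickle,cv2,sys,numpy as np
out,o=pickle.load(open(sys.argv[1]+'.pkl','rb'))
a=out['scene']['pixels'][225:315,215:285].astype(np.uint8)
cv2.imwrite('pics/'+sys.argv[1]+'z.png',cv2.resize(a,None,fx=6.5,fy=6.5,interpolation=cv2.INTER_CUBIC))
E
python3 big.py l3; python3 big.py l4; python3 - <<'E'
import cv2,numpy as np
cv2.imwrite('pics/pair.png',cv2.resize(np.hstack([cv2.imread(f'pics/l{i}z.png')[:,60:] for i in(3,4)]),(790,585)))
E
```

```text
(no output)
```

View pics/pair.png

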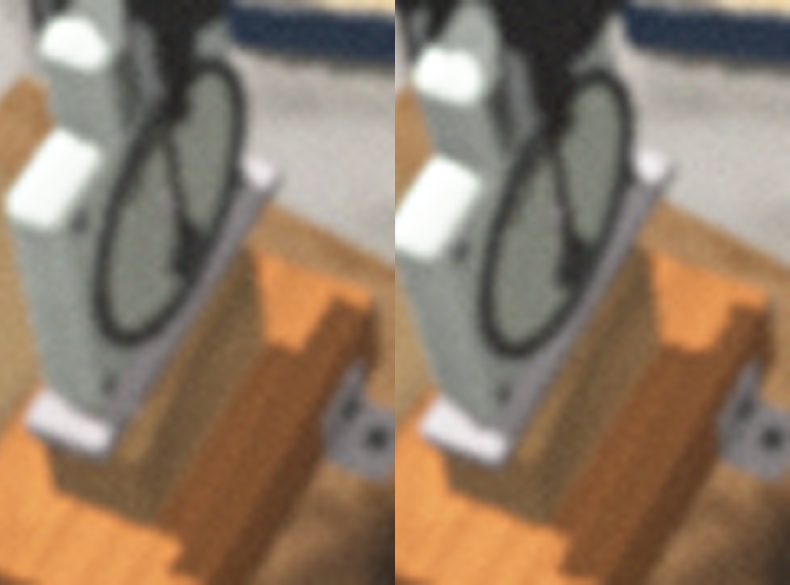

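```bash
cat > reg.py <<'E'
from dial import *
import pickle,sys
from scipy.optimize import minimize
ys=np.arange(66,-66.1,-1.);zs=np.arange(100,0,-1.)
YY,ZZ=np.meshgrid(ys,zs)
def rect(f,o,a,dy,dz,dx=0,blur=0):
    R,p=pose(o,lean=a,H=.1455,dy=dy,dz=dz,dx=dx)
    X=np.stack([np.where(ZZ<10,-.015,-.013),YY/1000,ZZ/1000],-1).reshape(-1,3)@R.T+p
    uv=proj(f,X).astype(np.float32).reshape(*YY.shape,2)
    im=f['pixels'].astype(np.float32).mean(2)
    if blur: im=cv2.GaussianBlur(im,(0,0),blur)
    return cv2.remap(im,uv[...,0],uv[...,1],cv2.INTER_CUBIC)
M=np.ones(YY.shape,bool)
M&=~((abs(YY)>58)&(ZZ>9))          # outside case
M&=~((abs(YY)<22)&(ZZ>30))          # pointer, finger, mark
def ncc(A,B):
    a=A[M]-A[M].mean();b=B[M]-B[M].mean();return (a@b)/np.sqrt((a@a)*(b@b))
f0,o0=pickle.load(open('close.pkl','rb'))
T0=cv2.GaussianBlur(rect(f0,o0,.007,.0012,0),(0,0),1.2)
l3,o3=pickle.load(open('l3.pkl','rb'))
def fit(n,T,x0):
    out,o=pickle.load(open(n+'.pkl','rb')); f=out['scene']
    g=lambda q:-ncc(T,rect(f,o,q[0],q[1]/1000,q[2]/1000))
    best=min((minimize(g,[a,x0[1],x0[2]],method='Nelder-Mead',options=dict(initial_simplex=[[a,x0[1],x0[2]],[a+.05,x0[1],x0[2]],[a,x0[1]+2,x0[2]],[a,x0[1],x0[2]+2]])) for a in(x0[0]-.05,x0[0]+.03)),key=lambda r:r.fun)
    return best.x.round(3),round(-best.fun,4)
if __name__=='__main__':
    q3,s=fit('l3',T0,[0,1.2,0]); print('l3 vs close',q3,s)
    T3=rect(l3['scene'],o3,.0,q3[1]/1000,q3[2]/1000)
    for n in sys.argv[1:]:
        x0=[float(bot.observe()['position'][1]-.0122)/.1457,1.2,0]
        print(n,'close',*fit(n,T0,x0),'| l3',*fit(n,T3,x0),'kin',round(x0[0],3))
E
python3 reg.py l4
```

```text
l3 vs close [ -0.15  -10.712  -0.721] 0.6947
l4 close [ -0.076 -12.144  -0.028] 0.6976 | l3 [  0.067 -13.578   0.047] 0.9545 kin 0.087
```

```bash
sed -i "s/    q3,s=fit.*/    q3=[0,1.2,0]/" reg.py; python3 reg.py l4; python3 - <<'E'
from reg import *
l4,o4=pickle.load(open('l4.pkl','rb'))
A=[T0,rect(l3['scene'],o3,0,.0012,0),rect(l4['scene'],o4,.087,.0012,0)]
cv2.imwrite('pics/rect.png',cv2.resize(np.hstack([np.clip(a,0,255) for a in A]).astype(np.uint8),None,fx=2,fy=2))
E
```

```text
l4 close [ -0.076 -12.144  -0.028] 0.6976 | l3 [ 0.074 -0.883  0.437] 0.934 kin 0.087
```

View pics/rect.png

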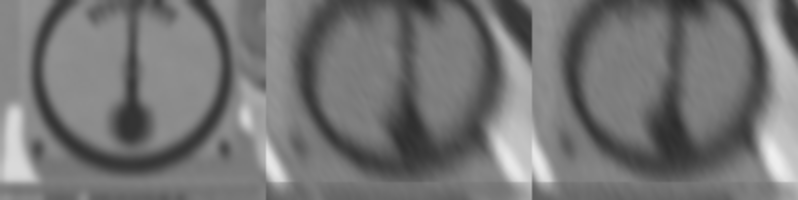

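Call:
step_arm(plan=[[[0,0.2,-0.01,0],[0,0.4,-0.02,0],[-0.05,0.6,-0.02,0],[-0.05,0.8,-0.03,0],[-0.1,1,-0.04,0],[-0.1,1.2,-0.05,0],[-0.1,1.4,-0.06,0],[-0.12,1.6,-0.07,0],[-0.12,1.6,-0.07,0]]])

```text
clock: 9.78
position: [0.5847, 0.0415, 0.4112]
tool_rot: [3.139, -0.0, 0.079]
force: [-0.5, -0.1, -3.8]
grip_width: 0.0232
```

```bash
python3 look.py l5 3; python3 big.py l5; python3 reg.py l5;python3 - <<'E'
import reg
from reg import *
reg.ys=np.arange(66,-66.1,-.5)
reg.YY,reg.ZZ=np.meshgrid(np.arange(66,-66.1,-.5),np.arange(125,0,-.5))
l4,o4=pickle.load(open('l5.pkl','rb'))
a=rect(l4['scene'],o4,.195,-.0005,0)
b=cv2.resize(cv2.imread('pics/l5z.png'),None,fx=.85,fy=.85)
a=cv2.resize(a.clip(0,255).astype(np.uint8),None,fx=1.5,fy=1.5); c=np.zeros((max(len(a),len(b)),a.shape[1]+b.shape[1],3),np.uint8)
c[:len(a),:a.shape[1]]=a[...,None];c[:len(b),a.shape[1]:]=b
cv2.imwrite('pics/l5r.png',c)
E
```

```text
pos [0.5848 0.0408 0.4113] [ 3.1391e+00 -1.0000e-04  7.8200e-02] F [-0.4  0.5 -3.1] M [ 0.12 -0.08  0.03] 10.0833 0.02336549437756031
scene crop 174 202
top crop 166 106
l5 close [-8.300e-02 -1.175e+01  6.000e-03] 0.6736 | l3 [0.084 1.656 0.645] 0.8479 kin 0.196
```

View pics/l5r.png

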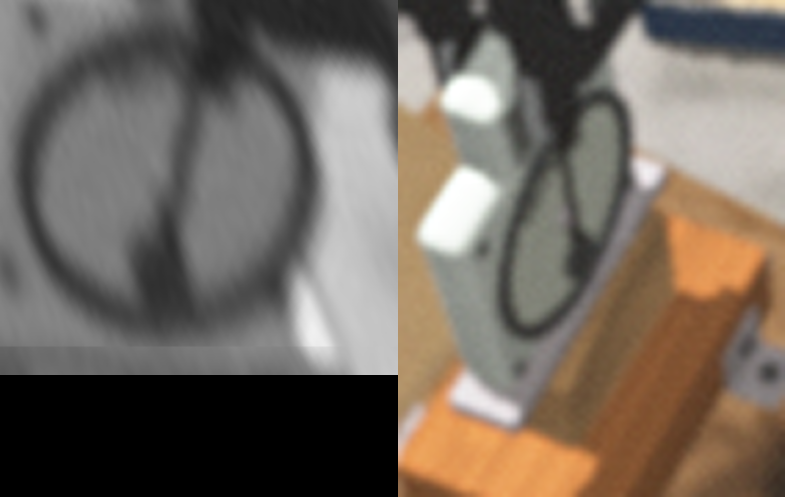

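Call:
step_arm(plan=[[[0,0,0.2,0],[0,0,0.4,0],[0.05,-0.6,0.4,0],[0.1,-1.2,0.4,0],[0.13,-1.63,0.4,0],[0.13,-1.63,0.4,0],[0.13,-1.63,0.25,0],[0.13,-1.63,0.2,0],[0.13,-1.63,0.15,0],[0.13,-1.63,0.12,0],[0.13,-1.63,0.12,0]]])

```text
clock: 11.0
position: [0.5861, 0.0247, 0.4124]
tool_rot: [3.139, -0.0, 0.079]
force: [0.2, 0.6, -4.3]
grip_width: 0.0234
```

```bash
python3 look.py l6 2; python3 reg.py l6;python3 big.py l6
```

```text
pos [0.5861 0.0246 0.4125] [ 3.1391e+00 -2.0000e-04  7.8500e-02] F [-1.3 -0.2 -4.1] M [-0.   -0.06 -0.09] 11.2 0.023342631149035387
scene crop 177 196
top crop 175 105
l6 close [ -0.073 -11.437  -0.198] 0.6961 | l3 [ 0.071 -0.65   0.334] 0.934 kin 0.085
```

View pics/l6z.png

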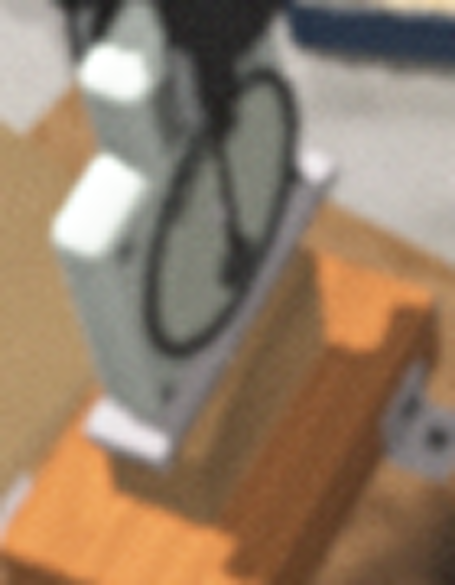

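Call:
step_arm(plan=[[[0,0,-0.04,0],[0,0,-0.07,0],[0,0,-0.1,0],[0,0,-0.1,0]]])

```text
clock: 11.53
position: [0.5861, 0.0247, 0.412]
tool_rot: [3.139, -0.001, 0.078]
force: [-2.6, -1.2, 3.5]
grip_width: 0.0233
```

Call:
step_arm(plan=[[[0,-0.2,-0.05,0],[0,-0.4,-0.05,0],[0.05,-0.6,-0.04,0],[0.05,-0.8,-0.04,0],[0.1,-1,-0.04,0],[0.1,-1.25,-0.04,0],[0.1,-1.25,-0.04,0],[0.1,-1.25,-0.04,0]]])

```text
clock: 12.2
position: [0.5871, 0.0121, 0.4118]
tool_rot: [3.139, -0.001, 0.078]
force: [-2.0, 1.5, 5.5]
grip_width: 0.0236
```

```bash
python3 look.py l7 2; python3 reg.py l7;python3 big.py l7
```

```text
pos [0.5871 0.0122 0.4118] [ 3.139e+00 -1.000e-03  7.840e-02] F [-3.1  2.1  5.8] M [0.69 0.74 0.08] 12.4 0.023434416407670015
scene crop 180 192
top crop 181 105
l7 close [ -0.151 -10.299   0.308] 0.7008 | l3 [-0.     1.459  0.87 ] 0.9929 kin -0.0
```

View pics/l7z.png

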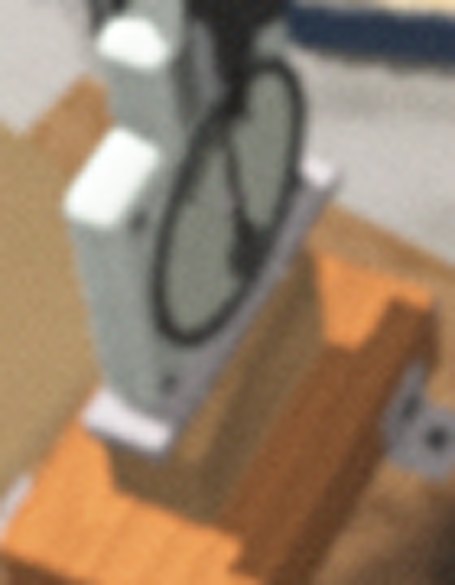

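Call:
step_arm(plan=[[[0,0,-0.05,0],[0,0.15,-0.05,0],[0,0.3,-0.05,0],[-0.05,0.5,-0.05,0],[-0.05,0.7,-0.06,0],[-0.1,0.9,-0.06,0],[-0.1,1.1,-0.06,0],[-0.1,1.3,-0.07,0],[-0.1,1.45,-0.07,0],[-0.1,1.45,-0.07,0]]])

```text
clock: 13.23
position: [0.5862, 0.0261, 0.4114]
tool_rot: [3.138, -0.001, 0.078]
force: [-3.4, -2.8, 10.2]
grip_width: 0.0235
```

Call:
step_arm(plan=[[[0,0.1,-0.05,0],[0,0.2,-0.06,0],[0,0.3,-0.06,0],[-0.05,0.45,-0.07,0],[-0.05,0.6,-0.08,0],[-0.05,0.7,-0.08,0],[-0.05,0.7,-0.08,0]]])

```text
clock: 13.82
position: [0.5858, 0.0325, 0.4111]
tool_rot: [3.136, -0.002, 0.077]
force: [-1.7, -2.6, 9.0]
grip_width: 0.0233
```

```bash
python3 look.py l8 2; python3 reg.py l8;python3 big.py l8
```

```text
pos [0.5858 0.0324 0.4111] [ 3.1362e+00 -1.7000e-03  7.7300e-02] F [-2.4 -2.2 10.3] M [-0.82  1.1  -0.04] 14.0167 0.02358135372058379
scene crop 175 199
top crop 171 105
l8 close [ -0.058 -15.158   1.127] 0.689 | l3 [ 0.11  -2.3    0.988] 0.8731 kin 0.139
```

View pics/l8z.png

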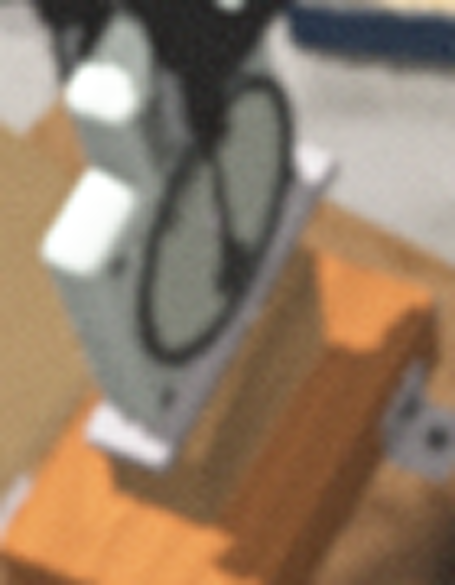

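Call:
step_arm(plan=[[[0,0.1,-0.06,0],[0,0.2,-0.06,0],[0,0.3,-0.07,0],[-0.05,0.45,-0.08,0],[-0.05,0.6,-0.09,0],[-0.05,0.7,-0.1,0],[-0.05,0.7,-0.1,0]]])

```text
clock: 14.6
position: [0.5854, 0.0388, 0.4107]
tool_rot: [3.135, -0.002, 0.077]
force: [-2.5, -3.8, 11.3]
grip_width: 0.0234
```

```bash
python3 look.py l9 2; python3 reg.py l9;python3 big.py l9
```

```text
pos [0.5854 0.0387 0.4107] [ 3.1347e+00 -2.2000e-03  7.6600e-02] F [-2.9 -2.6 11.4] M [-1.02  1.17  0.06] 14.8 0.023185573592305622
scene crop 174 202
top crop 167 105
l9 close [-9.0000e-03 -1.4849e+01  1.0370e+00] 0.6918 | l3 [0.186 0.852 1.583] 0.8522 kin 0.182
```

View pics/l9z.png

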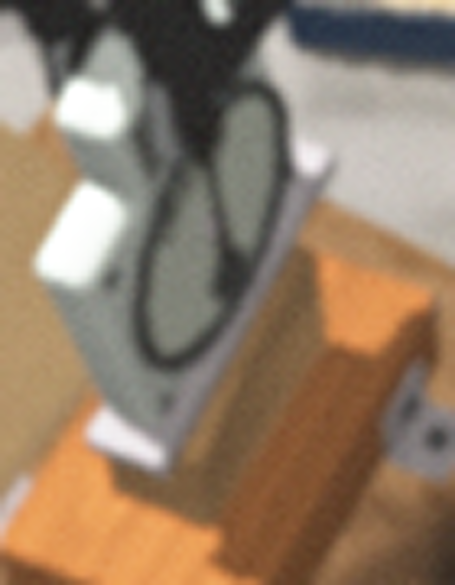

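```bash
python3 - <<'E'
from dial import *
import pickle
for n in('l7','l9'):
    out,o=pickle.load(open(n+'.pkl','rb')); f=out['scene']
    for a in(0,.1,.15,.18,.2,.22):
        R,p=pose(o,lean=a,H=.1455)
        L=proj(f,p+R@np.array([-.015,.065,.01]))[0];Q=proj(f,p+R@np.array([-.015,-.065,.01]))[0]
        G=proj(f,p+R@np.array([.012,.025,.158]))[0]; 
        print(n,a,((Q-L)*6.5).round(0),'gripcorner-L',((G-L)*6.5).round(0), 'L',((L-[215,225]+.5)*6.5).round())
E
```

```text
l7 0 [ 180. -282.] gripcorner-L [ -69. -406.] L [160. 450.]
l7 0.1 [ 173. -300.] gripcorner-L [ -92. -376.] L [182. 428.]
l7 0.15 [ 169. -307.] gripcorner-L [-103. -360.] L [193. 416.]
l7 0.18 [ 167. -312.] gripcorner-L [-110. -350.] L [200. 408.]
l7 0.2 [ 165. -314.] gripcorner-L [-114. -343.] L [204. 403.]
l7 0.22 [ 164. -317.] gripcorner-L [-119. -336.] L [209. 397.]
l9 0 [ 186. -291.] gripcorner-L [ -73. -407.] L [119. 515.]
l9 0.1 [ 179. -307.] gripcorner-L [ -97. -376.] L [142. 491.]
l9 0.15 [ 175. -315.] gripcorner-L [-109. -359.] L [154. 478.]
l9 0.18 [ 172. -319.] gripcorner-L [-116. -349.] L [160. 470.]
l9 0.2 [ 170. -322.] gripcorner-L [-120. -342.] L [165. 465.]
l9 0.22 [ 169. -324.] gripcorner-L [-125. -335.] L [170. 459.]
```

```bash
python3 - <<'E'
from dial import *
import pickle
f,o=pickle.load(open('close.pkl','rb'))
im=f['pixels'].astype(np.float32).mean(2)
th=np.arange(-.1,.55,.01)
for lean,dy in((.007,.0012),):
  R,p=pose(o,lean=lean,dy=dy)
  # ring centre check: find darkest ring radius at various angles
  for xf in(-.013,-.014):
    for r in(.037,.038,.039,.040,.041):
      uv=np.array([proj(f,dialpt(R,p,t,r,xf))[0] for t in th]).astype(np.float32)
      v=cv2.remap(im,uv[:,:1],uv[:,1:],cv2.INTER_CUBIC)[:,0]
      def dip(a,b):
        m=(th>=a)&(th<=b); w=np.clip(v[m].max()-v[m]-.35*(v[m].max()-v[m].min()),0,None); return (th[m]*w).sum()/w.sum()
      a,b=dip(.06,.22),dip(.22,.40); print(xf,r,round(a,3),round(b,3),'mid',round((a+b)/2,4))
  rs=np.arange(.040,.058,.0005); rr=[]
  for t in np.arange(0.6,5.9,.3):
      uv=np.array([proj(f,dialpt(R,p,t,r))[0] for r in rs]).astype(np.float32)
      v=cv2.remap(im,uv[:,:1],uv[:,1:],cv2.INTER_CUBIC)[:,0]; rr.append((t,rs[v.argmin()]))
  rr=np.array(rr); A=np.c_[np.ones(len(rr)),-np.sin(rr[:,0]),np.cos(rr[:,0])]; print('ring r, dy,dz mm',np.linalg.lstsq(A,rr[:,1]*1000,rcond=None)[0].round(2))
E
```

```text
-0.013 0.037 0.119 0.34 mid 0.2293
-0.013 0.038 0.123 0.331 mid 0.2268
-0.013 0.039 0.127 0.324 mid 0.2254
-0.013 0.04 0.129 0.318 mid 0.2233
-0.013 0.041 0.131 0.312 mid 0.2213
-0.014 0.037 0.109 0.338 mid 0.2233
-0.014 0.038 0.114 0.329 mid 0.2212
-0.014 0.039 0.117 0.32 mid 0.2186
-0.014 0.04 0.121 0.314 mid 0.2173
-0.014 0.041 0.123 0.308 mid 0.2151
ring r, dy,dz mm [47.27  0.44  1.02]
```

Call:
step_arm(plan=[[[0,0.1,-0.05,0],[0,0.2,-0.06,0],[0,0.3,-0.06,0],[-0.03,0.45,-0.07,0],[-0.04,0.55,-0.08,0],[-0.04,0.55,-0.08,0],[-0.04,0.55,-0.08,0]]])

```text
clock: 15.38
position: [0.585, 0.0434, 0.4103]
tool_rot: [3.133, -0.002, 0.076]
force: [-4.4, -3.6, 10.8]
grip_width: 0.024
```

Call:
step_arm(plan=[[[0,0,-0.03,0],[0,0,-0.03,0],[0,0,-0.03,0],[0,0,-0.03,0],[0,0,-0.03,0],[0,0,-0.03,0],[0,0,-0.03,0],[0,0,-0.03,0],[0,0,-0.03,0],[0,0,-0.03,0],[0,0,-0.03,0],[0,0,-0.03,0]]])

```text
clock: 16.38
position: [0.585, 0.043, 0.4104]
tool_rot: [3.132, -0.002, 0.075]
force: [-2.8, -1.6, 8.7]
grip_width: 0.0235
```

```bash
python3 look.py l10 5; python3 reg.py l10;python3 big.py l10; python3 - <<'E'
from dial import *
import pickle
out,o=pickle.load(open('l10.pkl','rb')); f=out['scene']
for a in(.18,.2,.22,.24):
        R,p=pose(o,lean=a,H=.1455)
        L=proj(f,p+R@np.array([-.015,.065,.01]))[0]
        print(a,((L-[215,225]+.5)*6.5+[5,-2]).round())
a=f['pixels'][235:285,225:265].astype(np.uint8)
cv2.imwrite('pics/l10t.png',cv2.resize(a,None,fx=12,fy=12,interpolation=cv2.INTER_CUBIC))
E
```

```text
pos [0.585  0.043  0.4104] [ 3.1322e+00 -2.3000e-03  7.5400e-02] F [-4.1 -0.7  9.4] M [-0.31  1.22 -0.06] 16.8833 0.023319257214474705
scene crop 173 203
top crop 165 106
l10 close [-2.0000e-03 -1.6805e+01  1.6460e+00] 0.6879 | l3 [0.215 0.527 1.749] 0.8561 kin 0.211
0.18 [159. 479.]
0.2 [164. 474.]
0.22 [168. 468.]
0.24 [173. 462.]
```

View pics/l10z.png

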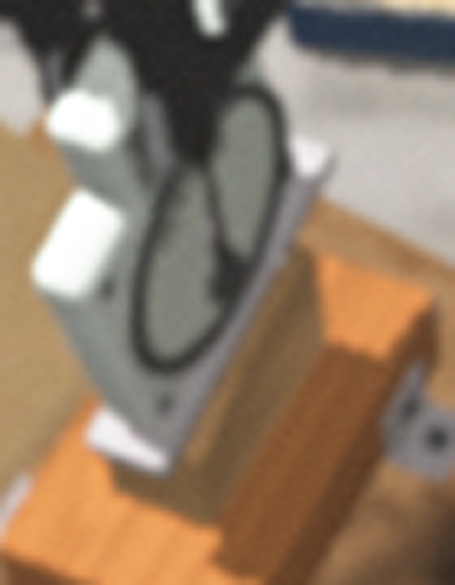

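View pics/l10t.png

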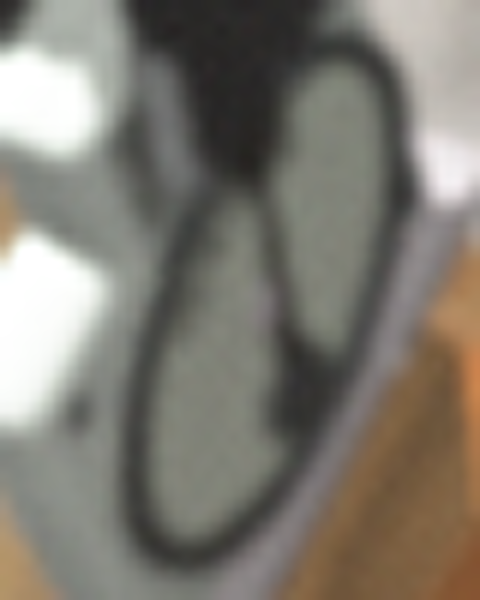

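Call:
step_arm(plan=[[[0,0.08,-0.04,0],[0,0.16,-0.05,0],[-0.02,0.24,-0.05,0],[-0.02,0.24,-0.05,0],[-0.02,0.24,-0.05,0],[-0.02,0.24,-0.05,0],[-0.02,0.24,-0.05,0],[-0.02,0.24,-0.05,0],[-0.02,0.24,-0.05,0],[-0.02,0.24,-0.05,0],[-0.02,0.24,-0.05,0],[-0.02,0.24,-0.05,0]]])

```text
clock: 17.88
position: [0.5849, 0.0446, 0.4103]
tool_rot: [3.131, -0.003, 0.075]
force: [-3.7, -3.3, 10.5]
grip_width: 0.0231
```

```bash
python3 look.py l11 12; cat > reg2.py <<'E'
import reg,sys
from reg import *
import scipy.optimize as so
l7,o7=pickle.load(open('l7.pkl','rb'))
# mask variants; free a,dy,dz,yaw-ish dx
def run(n,tn,masks):
    t,ot=pickle.load(open(tn+'.pkl','rb')); out,o=pickle.load(open(n+'.pkl','rb')); f=out['scene']
    for nm,mk in masks.items():
        reg.M=mk
        T=rect(t['scene'],ot,0,.0012,0); r=None
        for a0 in(.18,.25):
            s=minimize(lambda q:-ncc(T,rect(f,o,q[0],q[1]/1000,q[2]/1000)),[a0,0,1],method='Nelder-Mead',options=dict(initial_simplex=[[a0,0,1],[a0+.04,0,1],[a0,2,1],[a0,0,3]],maxiter=400))
            if r is None or s.fun<r.fun:r=s
        print(n,tn,nm,r.x.round(3),round(-r.fun,4))
inside=(abs(YY)<54)&(ZZ<98)
nop=~((abs(YY)<20)&(ZZ>20))
masks=dict(orig=M.copy(),case=inside&nop,left=inside&nop&(YY>0),caselow=inside&nop&(ZZ<80),base=(ZZ<30)&(abs(YY)<64)&nop)
for n in sys.argv[1:]:
    for t in('l3','l7'): run(n,t,masks)
E
python3 reg2.py l10 l11;python3 big.py l11
python3 - <<'E'
import cv2;from dial import *
import pickle
out,o=pickle.load(open('l11.pkl','rb')); f=out['scene']
R,p=pose(o,lean=.225,H=.1455,dz=.0017); p=p+np.array([0,-.0014,0])
ys=np.arange(60,-60,-.25);zs=np.arange(125,0,-.25);YY,ZZ=np.meshgrid(ys,zs)
uv=proj(f,np.stack([0*YY-.013,YY/1000,ZZ/1000],-1).reshape(-1,3)@R.T+p).astype(np.float32).reshape(*YY.shape,2)
im=cv2.remap(f['pixels'].astype(np.float32),uv[...,0],uv[...,1],cv2.INTER_CUBIC).clip(0,255).astype(np.uint8)
P=lambda ang,r:(int((60+r*np.sin(ang))/.25),int((125-64-r*np.cos(ang))/.25))
for r in(47.3,):
  for t in np.linspace(0,6.28,60): cv2.circle(im,P(t,r),1,(0,0,255),-1)
for r in(30,36,41,46): cv2.circle(im,P(.225,r),2,(0,255,0),-1)
cv2.circle(im,P(0,0),3,(255,0,0),-1)
cv2.imwrite('pics/l11r.png',im)
E
```

```text
pos [0.5849 0.0446 0.4103] [ 3.1306e+00 -2.4000e-03  7.4700e-02] F [-4.  -2.9 10.6] M [-1.08  1.05 -0.06] 19.0833 0.023494326638208853
scene crop 173 204
top crop 164 106
l10 l3 orig [0.215 0.515 1.775] 0.8562
l10 l3 case [0.213 0.147 1.147] 0.913
l10 l3 left [ 0.178 -2.313  1.173] 0.9714
l10 l3 caselow [ 0.205 -0.442  0.607] 0.9533
l10 l3 base [ 0.18  -2.552  0.734] 0.9788
l10 l7 orig [0.214 0.087 0.678] 0.8512
l10 l7 case [ 0.213 -0.183  0.105] 0.9126
l10 l7 left [ 0.167 -3.839 -0.061] 0.9711
l10 l7 caselow [ 0.203 -0.93  -0.209] 0.9518
l10 l7 base [ 0.184 -2.189 -0.021] 0.9751
l11 l3 orig [ 0.221 -0.03   1.835] 0.8523
l11 l3 case [ 0.215 -0.657  1.231] 0.9063
l11 l3 left [ 0.193 -2.107  1.238] 0.9592
l11 l3 caselow [ 0.204 -1.593  0.77 ] 0.9487
l11 l3 base [ 0.182 -3.409  0.858] 0.9705
l11 l7 orig [ 0.221 -0.301  0.727] 0.8475
l11 l7 case [ 0.212 -1.199  0.265] 0.906
l11 l7 left [ 0.18  -3.832 -0.044] 0.9626
l11 l7 caselow [ 0.202 -2.021 -0.128] 0.9457
l11 l7 base [ 0.185 -3.165  0.188] 0.9649
```

View pics/l11r.png

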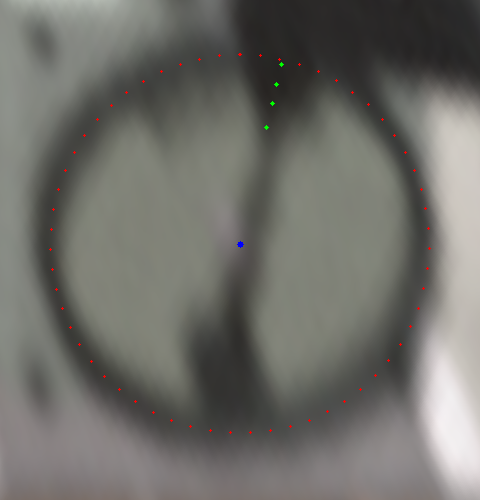

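View pics/l11z.png

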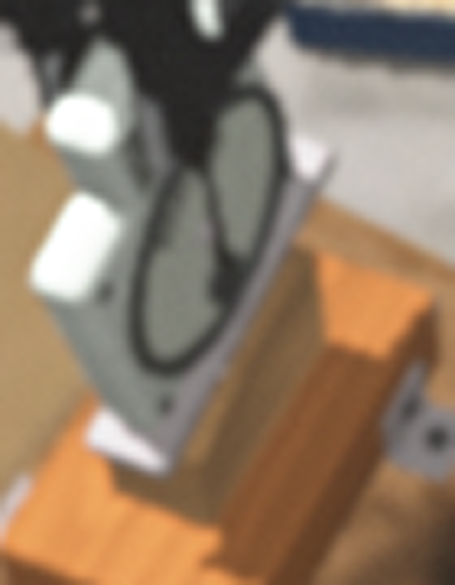

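```bash
cat > trk.py <<'E'
from dial import *
import pickle,sys
from scipy.optimize import least_squares
pts=dict(LF=(-.015,.065,.01,165,448),LB=(.015,.065,.01,83,425),IF=(-.013,.056,.01,181,432),RF=(-.015,-.065,.01,337,180),hole=(-.013,.046,.025,167,382),hole2=(-.013,.047,.111,140,218),CT=(.013,.056,.112,68,205),G1=(-.012,.025,.158,160,68),G2=(.012,.025,.158,98,45))
seq=sys.argv[1:]
D=[pickle.load(open(n+'.pkl','rb')) for n in seq]
ims=[cv2.resize(d[0]['scene']['pixels'],None,fx=4,fy=4,interpolation=cv2.INTER_CUBIC).clip(0,255).mean(2).astype(np.uint8) for d in D]
P0=np.array([[(v[3]+.5)/6.5-.5+215,(v[4]+.5)/6.5-.5+225] for v in pts.values()])
P=((P0+.5)*4-.5).astype(np.float32)[:,None]
for A,B in zip(ims,ims[1:]):
    P,st,e=cv2.calcOpticalFlowPyrLK(A,B,P,None,winSize=(29,29),maxLevel=2)
P1=(P[:,0]+.5)/4-.5
X=np.array([v[:3] for v in pts.values()])
def pr(d,a,dy,dz,dx=0):
    o=d[1]; tilt=np.pi-abs(o['tool_rot'][0])
    y=o['tool_rot'][2]; R=Ro.from_euler('z',y).as_matrix()@Ro.from_euler('x',-a).as_matrix()
    Rt=Ro.from_euler('xyz',o['tool_rot']).as_matrix()
    g=o['position']+Rt@[0,0,.1547]; p=g+R@np.array([dx,dy,dz-.1455])
    return proj(d[0]['scene'],X@R.T+p),p
ref=P0-pr(D[0],0,.0012,0)[0]
print('bias',dict(zip(pts,ref.round(1).tolist())))
use=np.ones(len(X),bool)
for drop in (None,'RF','CT','G1','G2','LF','hole2'):
    use=np.array([k!=drop for k in pts])
    r=lambda q:((pr(D[-1],q[0],q[1]/1000,q[2]/1000)[0]+ref-P1)[use]).ravel()
    s=least_squares(r,[.2,1.2,0],loss='soft_l1',f_scale=.5,x_scale=[.1,1,1]); 
    print(drop,s.x.round(3),'rms',np.sqrt(np.mean(r(s.x)**2)).round(2))
    if drop is None: print(dict(zip(pts,r(s.x).reshape(-1,2).round(1).tolist()))); print((P1-P0).round(1).tolist()); print('base move mm',((pr(D[-1],*s.x/[1,1000,1000])[1]-pr(D[0],0,.0012,0)[1])*1000).round(1))
E
python3 trk.py l7 l8 l9 l10 l11
```

```text
bias {'LF': [1.1, -0.5], 'LB': [0.8, 0.6], 'IF': [2.3, 0.6], 'RF': [-0.1, 1.7], 'hole': [-1.3, 0.4], 'hole2': [-0.6, -0.3], 'CT': [2.1, -1.1], 'G1': [0.1, -0.2], 'G2': [1.4, 0.0]}
None [ 0.18  -1.552  0.782] rms 0.34
{'LF': [0.1, 0.4], 'LB': [-0.1, 0.4], 'IF': [0.2, -0.5], 'RF': [0.1, -0.7], 'hole': [-0.5, 0.5], 'hole2': [-0.3, -0.4], 'CT': [0.2, -0.1], 'G1': [-0.0, -0.1], 'G2': [0.2, 0.4]}
[[-0.6, 3.3], [-0.3, 3.2], [-0.8, 3.8], [-1.6, -1.4], [-0.8, 3.5], [-4.9, 10.8], [-5.4, 11.0], [-7.7, 12.8], [-8.1, 12.1]]
base move mm [0.2 2.5 1.9]
RF [ 0.185 -1.319  1.262] rms 0.31
CT [ 0.179 -1.742  0.642] rms 0.35
G1 [ 0.179 -1.645  0.877] rms 0.36
G2 [ 0.181 -1.546  0.401] rms 0.34
LF [ 0.178 -1.604  0.495] rms 0.34
hole2 [ 0.18  -1.549  1.122] rms 0.34
```

```bash
for s in "l3 l7" "l1 l2 l3" "l7 l8" "l7 l8 l9" "l7 l8 l9 l10" "l7 l9 l11" "l3 l4 l8 l9 l11"; do echo $s; python3 trk.py $s | grep -E "None|base"; done
```

```text
l3 l7
None [1.000e-03 1.361e+00 4.890e-01] rms 0.06
base move mm [ 0.4 -0.   0.1]
l1 l2 l3
None [-0.052 -3.008 43.195] rms 8.76
base move mm [ 0.3  1.3 -1.8]
l7 l8
None [ 0.116 -0.736  0.053] rms 0.24
base move mm [0.2 1.1 0.5]
l7 l8 l9
None [ 0.153 -1.114  0.553] rms 0.23
base move mm [0.4 1.5 1.4]
l7 l8 l9 l10
None [ 0.174 -1.5    0.65 ] rms 0.29
base move mm [0.3 2.  1.7]
l7 l9 l11
None [ 0.18  -1.489  0.82 ] rms 0.34
base move mm [0.2 2.5 1.9]
l3 l4 l8 l9 l11
None [ 0.18  -1.494  1.356] rms 0.34
base move mm [0.6 2.6 2.1]
```

```bash
python3 - <<'E'
import pickle,cv2,numpy as np
r=[]
for n in('l7','l11'):
    out,o=pickle.load(open(n+'.pkl','rb')); a=out['scene']['pixels'].clip(0,255).astype(np.uint8)
    r.append(np.vstack([cv2.resize(a[y:y+24,x:x+32],None,fx=12,fy=12,interpolation=cv2.INTER_CUBIC) for x,y in((245,240),(222,280))]))
cv2.imwrite('pics/cmp.png',np.hstack(r))
E
```

```text
(no output)
```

View pics/cmp.png

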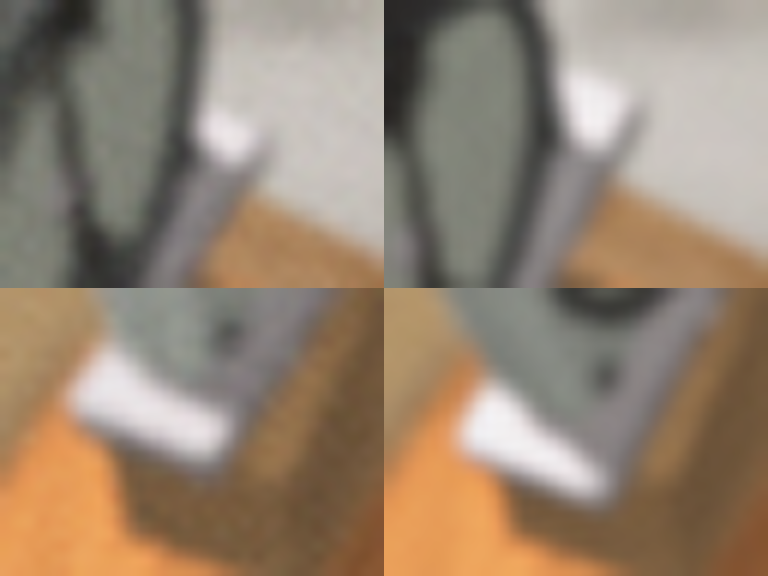

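Call:
step_arm(plan=[[[0,0.08,-0.04,0],[0,0.16,-0.05,0],[-0.02,0.24,-0.06,0],[-0.02,0.26,-0.06,0],[-0.02,0.26,-0.06,0],[-0.02,0.26,-0.06,0],[-0.02,0.26,-0.06,0],[-0.02,0.26,-0.06,0],[-0.02,0.26,-0.06,0],[-0.02,0.26,-0.06,0],[-0.02,0.26,-0.06,0],[-0.02,0.26,-0.06,0]]])

```text
clock: 20.08
position: [0.5847, 0.0463, 0.4101]
tool_rot: [3.129, -0.003, 0.074]
force: [-3.0, -3.8, 10.1]
grip_width: 0.0232
```

```bash
python3 look.py l12 10; python3 - <<'E'
import pickle,cv2,numpy as np
r=[]
for n in('l7','l12'):
    out,o=pickle.load(open(n+'.pkl','rb')); a=out['scene']['pixels'].clip(0,255).astype(np.uint8)
    r.append(np.vstack([cv2.resize(a[y:y+24,x:x+32],None,fx=12,fy=12,interpolation=cv2.INTER_CUBIC) for x,y in((245,240),(222,280))]))
cv2.imwrite('pics/cmp2.png',np.hstack(r))
a=out['scene']['pixels'][225:315,215:285].astype(np.uint8)
cv2.imwrite('pics/l12z.png',cv2.resize(a,None,fx=6.5,fy=6.5,interpolation=cv2.INTER_CUBIC))
E
```

```text
pos [0.5847 0.0463 0.4101] [ 3.129e+00 -2.700e-03  7.390e-02] F [-3.  -3.4 10. ] M [-1.14  1.18 -0.01] 21.0833 0.0233136777153774
scene crop 172 205
top crop 163 106
```

View pics/cmp2.png

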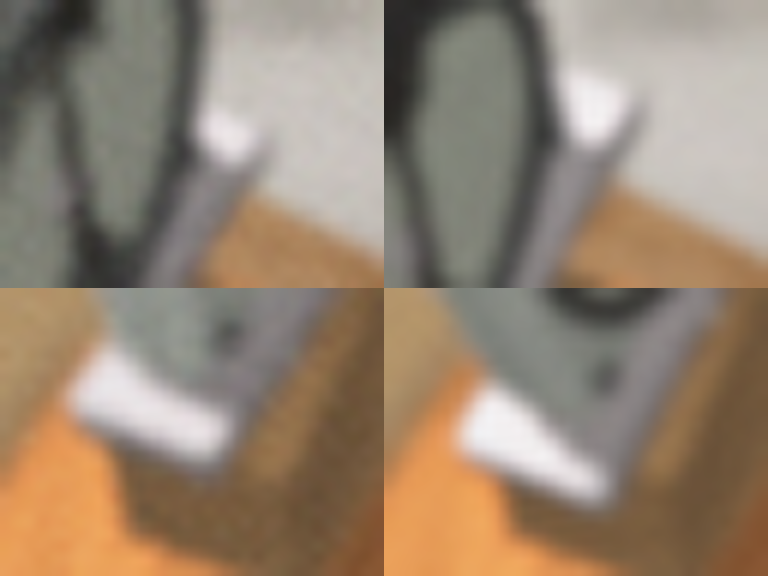

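View pics/l12z.png

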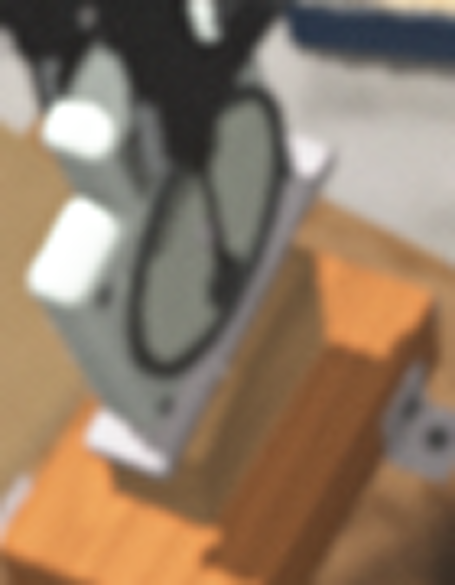

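```bash
for s in "l7 l8 l9 l10 l12" "l7 l8 l9 l10 l11"; do python3 trk.py $s | grep -E "None|\[\[|base"; done;  OV='{"LF":[0.6,3.4],"LB":[0.3,3.5],"RF":[-0.6,-3.3],"G1":[-7.4,13.1],"hole2":[-5.6,11.6]}' python3 ov.py l7 l8 l9 l10 l12
```

```text
None [ 0.192 -1.496  0.937] rms 0.34
[[-0.5, 3.5], [-0.4, 3.2], [-0.7, 3.9], [-1.5, -1.7], [-0.8, 3.6], [-5.2, 11.3], [-5.8, 11.5], [-8.2, 13.5], [-8.5, 12.8]]
base move mm [0.2 2.5 2.2]
None [ 0.18  -1.552  0.782] rms 0.34
[[-0.6, 3.3], [-0.3, 3.2], [-0.8, 3.8], [-1.6, -1.4], [-0.8, 3.5], [-4.9, 10.8], [-5.4, 11.0], [-7.7, 12.8], [-8.1, 12.1]]
base move mm [0.2 2.5 1.9]
noIF [ 0.204 -1.745  0.546] rms 0.45 move [0.3 0.4 2.3]
all [ 0.201 -1.673  0.657] rms 0.51 move [0.3 1.  2.3]
{'LF': [-0.7, -0.1], 'LB': [-0.3, -0.2], 'IF': [0.5, -1.0], 'RF': [-0.7, 0.5], 'hole': [-0.2, 0.1], 'hole2': [0.3, -0.7], 'CT': [0.6, -0.1], 'G1': [-0.7, 0.4], 'G2': [0.3, 0.5]}
('LF', 'LB', 'RF') [ 0.221 -0.276 -1.383] rms 0.25 move [ 0.4 -1.   0.6]
('LF', 'LB', 'RF', 'hole', 'hole2') [ 0.22   0.002 -0.132] rms 0.25 move [ 0.4 -0.3  1.8]
('LF', 'RF', 'hole', 'hole2') [ 0.221 -0.096 -0.308] rms 0.26 move [ 0.4 -0.6  1.6]
('LF', 'LB', 'G1', 'G2') [ 0.194 -3.167 -0.806] rms 0.38 move [0.3 0.2 0.9]
('RF', 'G1', 'G2') [ 0.204 -3.163 -0.039] rms 0.37 move [ 0.4 -1.   2. ]
('LB', 'RF', 'hole2', 'CT') [ 0.216 -0.099  1.095] rms 0.36 move [0.3 0.5 2.8]
```

```bash
python3 - <<'E'
from dial import *
import pickle
out,o=pickle.load(open('l12.pkl','rb')); f=out['scene']
a=f['pixels'][232:276,234:270]; a=((a-20)*1.6).clip(0,255).astype(np.uint8)
s=13
b=cv2.resize(a,None,fx=s,fy=s,interpolation=cv2.INTER_CUBIC)
Rt=Ro.from_euler('xyz',o['tool_rot']).as_matrix(); g=o['position']+Rt@[0,0,.1547]
c=b.copy()
for lean,col in((.21,(0,0,255)),):
    R=Ro.from_euler('z',o['tool_rot'][2]).as_matrix()@Ro.from_euler('x',-lean).as_matrix()
    p=g+R@np.array([0,-.0005,.0005-.1455])
    T=lambda u:tuple(int(v) for v in (np.array(u)-[234,232]+.5)*s-.5)
    for t in np.linspace(0,6.28,90): cv2.circle(c,T(proj(f,dialpt(R,p,t,.0473))[0]),1,(0,0,255),-1)
    for sg in(-1,1):
      q=[T(proj(f,p+R@np.array([-.013,-(r*np.sin(.222)+sg*3.75*np.cos(.222))/1000,.064+(r*np.cos(.222)-sg*3.75*np.sin(.222))/1000]))[0]) for r in(36,46)]
      cv2.line(c,*q,(0,255,0),1)
    for xf in(-.013,-.015):cv2.line(c,T(proj(f,dialpt(R,p,lean,0,xf))[0]),T(proj(f,dialpt(R,p,lean,.044,xf))[0]),(255,0,0),1)
cv2.imwrite('pics/z12.png',np.hstack([b,c])[:,:].copy()[:570])
print(b.shape)
E
```

```text
(572, 468, 3)
```

View pics/z12.png

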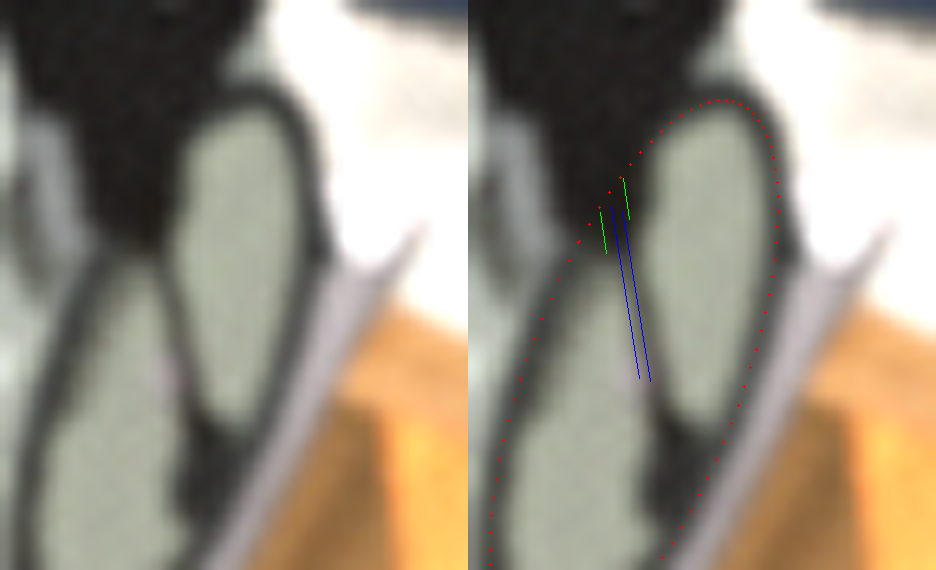

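Call:
step_arm(plan=[[[0,0.08,-0.04,0],[0,0.16,-0.05,0],[-0.02,0.24,-0.05,0],[-0.02,0.26,-0.05,0],[-0.02,0.26,-0.05,0],[-0.02,0.26,-0.05,0],[-0.02,0.26,-0.05,0],[-0.02,0.26,-0.05,0],[-0.02,0.26,-0.05,0],[-0.02,0.26,-0.05,0],[-0.02,0.26,-0.05,0],[-0.02,0.26,-0.05,0]]])

```text
clock: 22.08
position: [0.5846, 0.0485, 0.4097]
tool_rot: [3.128, -0.003, 0.074]
force: [-1.4, -2.8, 5.1]
grip_width: 0.0235
```

```bash
python3 look.py l13 10; for s in "l7 l8 l9 l10 l13" "l7 l8 l9 l10 l12 l13"; do python3 trk.py $s | grep -E "None|\[\[|base"; done; python3 reg2.py l12 l13; python3 big.py l13
```

```text
pos [0.5846 0.0485 0.4097] [ 3.1284e+00 -2.8000e-03  7.3600e-02] F [-2.  -2.9  5.3] M [-0.87  0.4  -0.07] 23.0833 0.02343304029126116
scene crop 172 205
top crop 162 106
None [ 0.191 -1.662  1.222] rms 0.3
[[-1.1, 4.1], [-1.0, 3.9], [-1.3, 4.6], [-2.1, -1.1], [-1.6, 4.4], [-5.6, 12.0], [-6.2, 12.3], [-8.6, 14.4], [-9.0, 13.6]]
base move mm [0.1 4.7 2.1]
None [ 0.191 -1.663  1.225] rms 0.3
[[-1.1, 4.1], [-1.0, 3.9], [-1.3, 4.6], [-2.1, -1.1], [-1.6, 4.4], [-5.6, 12.0], [-6.2, 12.3], [-8.6, 14.4], [-9.0, 13.6]]
base move mm [0.1 4.7 2.1]
l12 l3 orig [ 0.232 -0.1    1.967] 0.8577
l12 l3 case [ 0.23  -0.494  1.353] 0.9122
l12 l3 left [ 0.21  -1.745  1.394] 0.9625
l12 l3 caselow [ 0.218 -1.414  0.836] 0.9483
l12 l3 base [ 0.2   -2.709  0.785] 0.9741
l12 l7 orig [ 0.234 -0.24   0.91 ] 0.8526
l12 l7 case [ 0.227 -1.001  0.382] 0.9106
l12 l7 left [ 0.194 -3.699  0.106] 0.9649
l12 l7 caselow [ 0.217 -1.805 -0.084] 0.9445
l12 l7 base [ 0.2   -2.851  0.022] 0.969
l13 l3 orig [0.241 0.605 2.74 ] 0.8636
l13 l3 case [0.238 0.292 2.221] 0.9162
l13 l3 left [ 0.194 -3.03   2.016] 0.9648
l13 l3 caselow [ 0.233 -0.063  1.759] 0.9476
l13 l3 base [ 0.199 -3.348  1.658] 0.9705
l13 l7 orig [0.245 0.7   1.778] 0.8578
l13 l7 case [ 0.238 -0.051  1.207] 0.9124
l13 l7 left [ 0.182 -4.667  0.822] 0.9639
l13 l7 caselow [ 0.233 -0.336  0.871] 0.9423
l13 l7 base [ 0.2   -3.223  0.897] 0.9633
```

View pics/l13z.png

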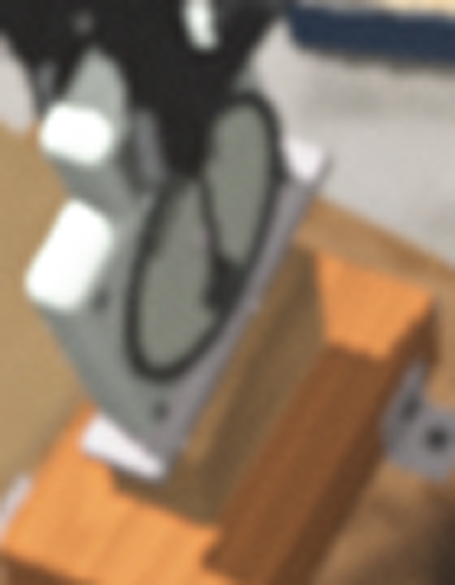

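```bash
cat > hol.py <<'E'
from dial import *
import pickle,sys
def cen(f,q):
    im=f['pixels'].astype(np.float32).mean(2); u=(np.array(q)+.5)/6.5-.5+[215,225]
    s=8; n=9
    M=np.float32([[1/s,0,u[0]-n/2],[0,1/s,u[1]-n/2]])
    p=cv2.warpAffine(im,M,(n*s,n*s),flags=cv2.INTER_CUBIC|cv2.WARP_INVERSE_MAP)
    # remove local plane
    yy,xx=np.mgrid[:n*s,:n*s]/s-n/2
    rr=np.hypot(xx,yy); m=(rr>2.2)&(rr<3.5); A=np.c_[np.ones(m.sum()),xx[m],yy[m]]
    k=np.linalg.lstsq(A,p[m],rcond=None)[0]; d=k[0]+k[1]*xx+k[2]*yy-p
    for _ in range(10):
        if _==0: cx=cy=0
        w=np.clip(d,0,None)*(np.hypot(xx-cx,yy-cy)<1.6); cx,cy=(w*xx).sum()/w.sum(),(w*yy).sum()/w.sum()
    return u+[cx,cy]
C=dict(l3=((167,382),(140,218)),l7=((167,382),(140,218)),l11=((165,403),(107,290)),l12=((164,405),(105,295)),l13=((162,410),(100,300)),l14=((162,410),(100,300)))
def run(n):
    out,o=pickle.load(open(n+'.pkl','rb')); f=out['scene']
    h,h2=[cen(f,q) for q in C[n]]
    Rt=Ro.from_euler('xyz',o['tool_rot']).as_matrix(); g=o['position']+Rt@[0,0,.1547]
    from scipy.optimize import least_squares
    def r(q):
        R=Ro.from_euler('z',o['tool_rot'][2]).as_matrix()@Ro.from_euler('x',-q[0]).as_matrix(); p=g+R@np.array([0,q[1]/1000,q[2]/1000-.1455])
        return np.r_[proj(f,p+R@[-.013,.0468,.025])[0]-h,proj(f,p+R@[-.013,.0467,.111])[0]-h2]
    s=least_squares(r,[.1,0,0],x_scale=[.1,1,1]); print(n,(((h-[215,225]+.5)*6.5).round(1)),(((h2-[215,225]+.5)*6.5).round(1)),s.x.round(3),'res',s.fun.round(2))
for n in sys.argv[1:]: run(n)
E
python3 hol.py l3 l7 l11 l12 l13
```

```text
l3 [169.1 385. ] [138.8 220.8] [-0.007  4.424  3.111] res [-0.05 -0.03  0.04  0.03]
l7 [168.4 383.3] [137.7 220.4] [-1.000e-03  4.699e+00  3.745e+00] res [-0.02 -0.01  0.01  0.01]
l11 [165.5 405.8] [104.6 291.5] [0.211 2.272 4.391] res [-0.13 -0.07  0.11  0.06]
l12 [165.4 406.7] [103.3 295.6] [0.223 2.271 4.215] res [-0.09 -0.05  0.08  0.04]
l13 [160.8 411.8] [ 99.6 300.1] [0.218 1.978 4.819] res [-0.03 -0.02  0.03  0.01]
```

```bash
python3 look.py l14 2; python3 hol.py l14; python3 -c "
from workcell import bot
print(bot.observe()['qd'].round(4)); bot.job_done()"
```

```text
pos [0.5846 0.0485 0.4097] [ 3.1284e+00 -2.9000e-03  7.3600e-02] F [-2.6 -1.8  4.9] M [-0.89  0.42  0.01] 23.2833 0.023358136972291867
scene crop 172 205
top crop 162 106
l14 [160.8 411.7] [ 99.  300.5] [0.22  2.26  4.988] res [-0.05 -0.03  0.04  0.02]
[ 0.0007  0.0003 -0.0004 -0.0002  0.0005 -0.0001  0.0009]
the job is handed in; nothing more can be done
```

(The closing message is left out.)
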